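# Load the drying cabinet with primed plates

## Task

Press in the front of the drying cabinet's sloping door so that its push catch lets it swing fully open, and stand every grey plate that lies on the mat upright on its edge in a bay of the rack inside, one plate to a bay. With all of them in, push the door shut until its catch holds it again, and then swing the steel bar over the door's tongue all the way down into its catch. Leave the jar, the bottle and the marker cup as they are.

Things in the scene. Friction and masses are not known exactly. Their poses are not given: they have to be found in the camera images.
- cabinet: Fixed white drying cabinet, 215 mm deep (x), 168 wide (y), plus a solid catch case 42 mm wide along its left side. Origin: on the table under the middle of the 168 mm part; x to its back (away from the robot), y to its left, z up. Side walls 8 mm, tops rising from z = 78 mm in front to 173 at the back; inside 152 mm wide; front wall 8 mm thick, top at z = 50; floor top at z = 12 mm.
- rack (a point): Middle of the rack on the cabinet's floor, at x = 19, z = 12 mm in the cabinet's frame. Five wooden blocks 34 mm wide (y) and 34 high stand in a row at cabinet x = -45, -13, 19, 51, 83 mm, y = 0; each is 17 mm thick for its lower 20 mm, tapering to 7 at the top. The bays between them, at x = -29, 3, 35, 67 mm, 15 mm at the floor, 25 at the mouth, take one plate each, broad faces to front and back.
- door (a joint): Sloping door (grey frame, clear pane), 237 mm from hinge to front edge, 148 wide, 6 thick. Rad: 0 shut in its catch (slopes 25 degrees down to the front); 1.75 fully open (75 degrees above level, front edge 0.4 m up). Press the front edge in (down) about 13 mm, to its stop near -0.053, and let go: a spring swings it fully open in 3 s; get out of its way, forward or aside.
- door_press (a point): On the door's upper face, 12 mm behind the middle of its front edge, 225 mm from the hinge: press here. (A tongue 36 mm wide sticks out 26 mm more, under the bar.) To shut the door, swing it down from behind (1 to 4 N) and press it to its stop (-0.05) in the same way, then let go: it springs back to 0 and stays. Presses short of -0.048 do nothing; 2 to 5 N at the front edge is enough.
- door_hinge (a point): Middle of the door's hinge line (along the cabinet's y), at x = 107.5, z = 167 mm in the cabinet's frame; the middle plane of the door passes through it.
- bar (a joint): Steel safety bar, 14 mm wide, 7 thick, 138 long, a rubber roller 16 mm thick across its free end. Turns in an upright plane about bar_pivot. Rad: 0 level across the door's tongue, its end in the catch, pointing to the cabinet's -y; 1.57 upright; 2.35 leaning out to the cabinet's left (+y), its stop. Stays where it is left; about 1 N at its end moves it.
- bar_pivot (a point): Pivot of the bar, in front of the cabinet's front wall at x = -121, y = 74, z = 77 mm in the cabinet's frame, axis along the cabinet's x, on a block 26 by 20 mm up to z = 88 mm. The bar's catch, a post with two thin cheeks, stands at x = -121, y = -42 mm, up to z = 89 mm.
- bar_tip (a point): Middle of the roller at the bar's free end, 134 mm from the pivot.
- paint_jar: Bystander: closed paint jar, 48 mm across, 60 mm high. Origin: centre of its underside.
- thinner: Bystander: closed bottle, 60 mm across, 130 mm high. Origin: centre of its underside.
- marker_cup: Bystander: green cup of markers, 80 mm across, 190 mm high with markers. Origin: centre of its underside.
- plate0: Plain grey primed display plate, 70 mm (its x) by 62 mm (its y) by 12 mm thick (its z), 50 to 95 g, lying flat on the table at the start; it may be absent. Origin: centre of its lower broad face as it lies, z up through its thickness. All plates are alike.
- plate1: Plain grey primed display plate, 70 mm (its x) by 62 mm (its y) by 12 mm thick (its z), 50 to 95 g, lying flat on the table at the start; it may be absent. Origin: centre of its lower broad face as it lies, z up through its thickness. All plates are alike.
- plate2: Plain grey primed display plate, 70 mm (its x) by 62 mm (its y) by 12 mm thick (its z), 50 to 95 g, lying flat on the table at the start; it may be absent. Origin: centre of its lower broad face as it lies, z up through its thickness. All plates are alike.
- plate3: Plain grey primed display plate, 70 mm (its x) by 62 mm (its y) by 12 mm thick (its z), 50 to 95 g, lying flat on the table at the start; it may be absent. Origin: centre of its lower broad face as it lies, z up through its thickness. All plates are alike.
Things that resemble listed ones, but are neither listed nor needed, are in the scene too. What is shaped like the plate0 but purple or red is not meant.

How it is judged:
By the outcome, as a careful person would: the job done as asked, in the order asked, and still so for the second after the job is handed in, with the robot touching nothing.
Of plate0, plate1, plate2, plate3 only 2 to 4 are there at a start; the rules pass over those that are not, and their reading is None.
At some moment in a run one of plate0, plate1, plate2, plate3 may be knocked a few centimetres aside while the robot is not near it.
It also fails if it takes over 210 s, if anything falls off the work surface, if the arm or the gripper's body presses on something with over 40 N, if the wrist force passes 120 N, or if a joint passes its speed limit or range.

## Robot

A 7-joint arm with a two-finger parallel gripper is mounted at the origin on the work surface. World frame = base frame: x ahead of the robot, y to its left, z up, the work surface at z = 0. Lengths are in mm, angles in rad, forces in N, time in s.
With the tool pointing down it reaches from about 400 to 875 mm from the base axis. Payload 19.3 kg.
Tool frame: the origin (TCP) lies at the very end of the fingers, on their centre line; the grasp point (between the pads) lies 19 mm behind it (grip_point_offset is the z of the grasp point in the tool frame, in mm); z points along the fingers, x is the direction in which the jaws open and shut, and the axes are right-handed (so a half turn about z gives the same grasp; the last joint's range is limited). The gripper opens to 85 mm and grips with 20 to 120 N. Pads are 22 mm wide; open, the fingers measure 114 mm over their backs; the gripper's body (76 mm by 85 mm) begins 54 mm behind the grasp point. The pads swing forward as they close: fully open they stand 13 mm farther back than shut.
Start: joints at [1.104, 0.521, -0.036, 1.599, 0.021, 1.021, -0.113], TCP at [241.515, -576.441, 206.691] pointing down, gripper open.
Joint ranges: [-2.91, 2.91], [-0.3, 2.13], [-1.5, 1.42], [0.17, 2.43], [-1.26, 4.41], [0.16, 1.93], [-2.52, 2.52]. Speed limits (rad/s): [1.89, 1.89, 2.39, 2.39, 3.01, 3.01, 3.01].

## Interface

Orientations are given as a 3x3 rotation matrix whose columns are the frame's x, y, z axes.
In Python, from workcell import movep, movel, goto_joints, open_gripper, clamp, wait, inverse_kinematics, read_state, camera, PlanningError, finish_job, grip_point_offset gives the robot as it stands. Calls block until the motion is done:
- movep(position, orientation): joint-space move of the TCP to a pose.
- movel(position, frame=None, max_speed=150, guard=None): straight line of the TCP; frame=None keeps the orientation; max_speed is the mean speed in mm/s. With guard (N) it stops when the force on the tool has changed by that much, and returns True; else False.
- goto_joints(angles): joint-space move.
- open_gripper() and clamp(): open the fingers fully, or close them until they stop; the grip force is fixed at half the most.
- wait(seconds).
- inverse_kinematics(position, orientation): joint angles nearest the present ones, or None.
- read_state(): the state.
- camera(name): name is "scene" or "top" or "wrist"; returns a dict with "image" (400x640x3 uint8, blue, green, red), "range_z" (400x640 float32, mm along the optical axis (not along the pixel's ray), 0 where there is no reading), "fx", "fy", "cx", "cy" (pixels), "dist_coeffs" ([k1, k2, p1, p2, k3] as OpenCV has them; the pictures are not rectified), "cam_to_world" (4x4, takes a point from camera to world coordinates). Camera axes: x right, y up, looking along -z (the intrinsics and any distortion apply to the point x, -y, -z); pixel columns grow to the right and rows downward; lengths in mm; the calibration is good to about 2 mm. A picture is of the moment at which its call begins.
A pose or a line that the arm cannot do raises PlanningError and nothing moves.
- finish_job(): hands the job in, once; it reports no verdict.
The state is a dict: "time": time; "qpos": joint angles; "qvel": joint speeds; "joint_efforts": joint torques, N m; "eef_pos": TCP position; "tool_rot": TCP orientation; "ft_force": force on the tool from outside, world axes, zero at the start; "torque": the same for the moment, N m; "finger_gap": finger opening in mm.
Only numpy, scipy, OpenCV 4.12 (cv2) and the standard library are available. Lean on these libraries where they do the work, as an engineer would, in place of code of your own. Each camera call takes 0.05 s, during which the arm holds its last target.

## Working session

There is one attempt and no reset: what is moved stays moved. The work goes in short steps, each a Python script; the robot and the scene stay as the last script left them, time stands still between calls to the robot, and variables do not carry over. Pictures are saved under pics/ and viewed, and the job is handed in when it is done.

```bash
ls; mkdir -p pics; cat > h.py <<'E'
import numpy as np, cv2
from workcell import *
def snap(name,fn=None):
    c=camera(name)
    if fn: cv2.imwrite('pics/'+fn,c['image'])
    np.savez('/tmp/'+name+'.npz',**{k:np.array(v) for k,v in c.items()})
    return c
def load(name): return dict(np.load('/tmp/'+name+'.npz'))
def rays(c,px):
    K=np.array([[c['fx'],0,c['cx']],[0,c['fy'],c['cy']],[0,0,1]],float)
    u=cv2.undistortPoints(np.array(px,float).reshape(-1,1,2),K,np.array(c['dist_coeffs'],float)).reshape(-1,2)
    d=np.c_[u[:,0],-u[:,1],-np.ones(len(u))]
    T=np.array(c['cam_to_world']); return T[:3,3],d@T[:3,:3].T
def onz(c,px,z):
    o,d=rays(c,px); return o+d*((z-o[2])/d[:,2])[:,None]
def depthpts(c,px):
    o,d=rays(c,px); p=np.array(px).astype(int); r=c['range_z'][p[:,1],p[:,0]]
    return o+d*r[:,None]
def proj(c,P):
    T=np.array(c['cam_to_world']); q=(np.atleast_2d(P)-T[:3,3])@T[:3,:3]
    K=np.array([[c['fx'],0,c['cx']],[0,c['fy'],c['cy']],[0,0,1]],float)
    q=q*[1,-1,-1]
    return cv2.projectPoints(q,np.zeros(3),np.zeros(3),K,np.array(c['dist_coeffs'],float))[0].reshape(-1,2)
E
python3 - <<'E'
from h import *
for n in ['scene','top','wrist']:
    c=snap(n,n+'0.png'); print(n,c['fx'],c['dist_coeffs'],np.round(c['cam_to_world'],2).tolist())
s=read_state(); print(s['time'],s['ft_force'],s['finger_gap'],grip_point_offset)
E
```

```text
pics
scene 366.3219936632802 [-0.05277172  0.          0.          0.          0.        ] [[0.03, -0.51, 0.86, 1542.5], [1.0, 0.01, -0.03, 1.32], [0.01, 0.86, 0.51, 771.57], [0.0, 0.0, 0.0, 1.0]]
top 366.33421815159164 [0.029449 0.       0.       0.       0.      ] [[0.02, 0.99, -0.1, 378.42], [-1.0, 0.02, 0.02, 63.68], [0.02, 0.1, 0.99, 1226.94], [0.0, 0.0, 0.0, 1.0]]
wrist 317.64204196475737 [-0.04860055  0.          0.          0.          0.        ] [[0.39, 0.89, 0.26, 306.84], [-0.92, 0.37, 0.11, -549.2], [-0.0, -0.28, 0.96, 373.7], [0.0, 0.0, 0.0, 1.0]]
0.15 [-0.09936737 -0.79814154 -0.44054045] 85.42295989348231 -18.700000000000003
```

View pics/top0.png

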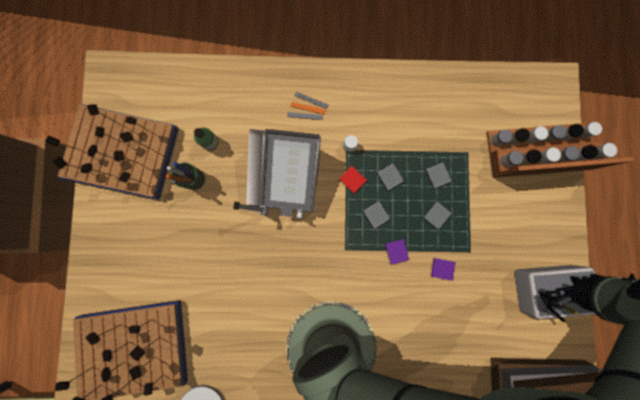

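View pics/scene0.png

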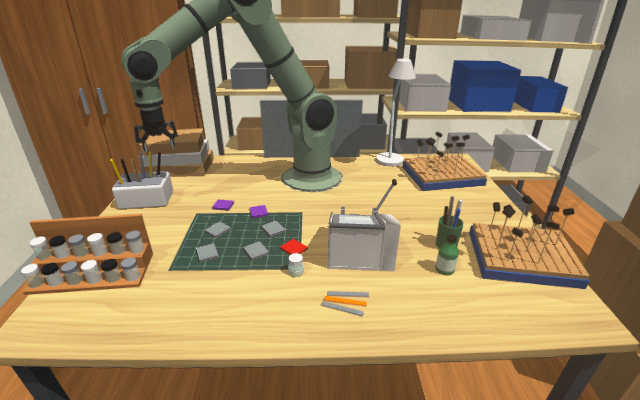

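View pics/wrist0.png

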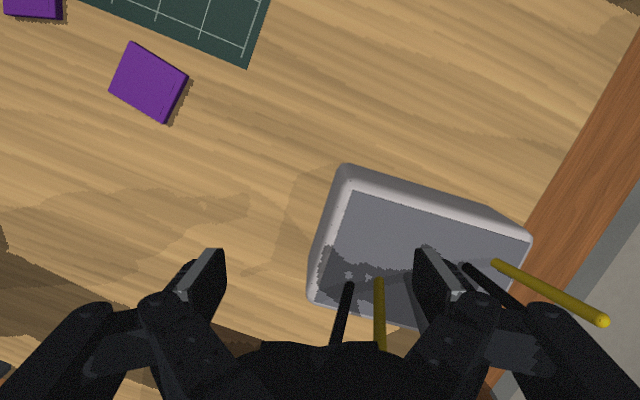

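The top view shows four grey plates on the mat at (390,177), (439,175), (376,214) and (438,216). The red plate at (353,180) and the purple ones at (397,252) and (443,269) are decoys. The cabinet is at about (290,172), and the bar leans left from (297,213) to (237,206). I'll confirm this in an enlarged crop and measure.

```bash
cat >> h.py <<'E'
def plates(c,roi=None,show=False):
    hsv=cv2.cvtColor(c['image'],cv2.COLOR_BGR2HSV)
    m=((hsv[...,1]<45)&(hsv[...,2]>70)&(hsv[...,2]<170)).astype(np.uint8)
    if roi is not None:
        k=np.zeros_like(m); x0,y0,x1,y1=roi; k[y0:y1,x0:x1]=1; m&=k
    m=cv2.morphologyEx(m,cv2.MORPH_OPEN,np.ones((3,3),np.uint8))
    out=[]
    for q in cv2.findContours(m,cv2.RETR_EXTERNAL,cv2.CHAIN_APPROX_NONE)[0]:
        if cv2.contourArea(q)<150: continue
        P=onz(c,q.reshape(-1,2),12)[:,:2].astype(np.float32)
        (cx,cy),(w,h),a=cv2.minAreaRect(P)
        out.append((round(cx,1),round(cy,1),round(w,1),round(h,1),round(a,1),q.reshape(-1,2).mean(0).round().tolist()))
    return out
E
python3 - <<'E'
from h import *
c=load('top')
for p in plates(c,(346,150,470,252)): print(p)
im=c['image'][110:280,230:480]
cv2.imwrite('pics/crop1.png',cv2.resize(im,None,fx=3.2,fy=3.2,interpolation=cv2.INTER_CUBIC))
E
```

```text
(433.4, -348.7, 65.5, 72.9, 50.9, [438.0, 214.0])
(430.3, -144.3, 78.0, 70.5, 34.0, [376.0, 215.0])
(564.5, -189.0, 82.3, 69.1, 33.6, [389.0, 176.0])
(569.9, -355.0, 74.8, 67.3, 22.5, [439.0, 175.0])
```

View pics/crop1.png

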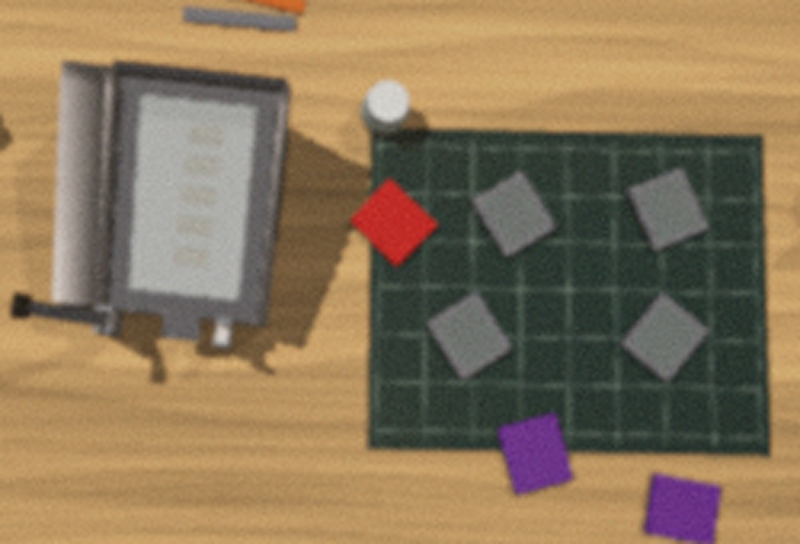

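The crop confirms four plain grey plates at crop positions (513,213), (668,208), (470,335) and (665,337). Only these four are grey and on the mat. Next I'll measure the cabinet from depth and check the tool geometry.

```bash
python3 - <<'E'
from h import *
c=load('top')
u,v=np.meshgrid(np.arange(640),np.arange(400)); px=np.c_[u.ravel(),v.ravel()]
P=depthpts(c,px).reshape(400,640,3)
print('zero frac',(c['range_z']==0).mean())
for r in range(125,225,6): print(r,[ (int(P[r,q,2])) for q in range(225,330,6)])
print('bar tip',P[204:209,234:242].reshape(-1,3).round()[::5].tolist())
for n,(a,b) in dict(mat=(400,195),table=(220,260),p=(438,215),jar=(350,143),cup=(187,176),bot=(204,138),red=(353,180)).items(): print(n,P[b,a].round(1))
s=read_state(); R=s['tool_rot'];t=s['eef_pos']; w=load('wrist'); T=w['cam_to_world']
print('cam in tool',(np.array(R).T@(T[:3,3]-t)).round(1)); print((np.array(R).T@T[:3,:3]).round(3).tolist())
for z in (0,-6,-13,-20): print(z,[proj(w,t+np.array(R)@np.array([sx*42.7,sy,z]))[0].round().tolist() for sx in(-1,1) for sy in (-11,11)])
E
```

```text
zero frac 0.0041796875
125 [8, 0, 6, 0, -1, 1, 2, 1226, 0, 0, 0, 0, 0, -2, 2, 5, 2, 0]
131 [-4, 0, 4, 2, 171, 174, 173, 178, 173, 171, 170, 170, 3, 1, 2, 2, 0, 2]
137 [6, 1, 6, 0, 173, 174, 173, 162, 163, 166, 167, 166, 163, 167, 168, 175, -2, -1]
143 [-2, 3, 4, 0, 163, 162, 164, 159, 154, 156, 154, 159, 159, 160, 162, 162, -1, 4]
149 [1, 0, -1, 2, 153, 151, 157, 150, 145, 149, 150, 150, 151, 151, 152, 152, -1, 1226]
155 [4, 5, 1, -1, 149, 149, 151, 140, 140, 140, 137, 142, 144, 143, 147, 148, 0, 0]
161 [0, 1, 0, -1, 140, 144, 139, 134, 129, 132, 135, 138, 135, 134, 138, 14, -1, 1]
167 [1, -2, 3, 0, 132, 130, 133, 123, 124, 126, 122, 127, 129, 128, 132, 141, 0, 0]
173 [0, -3, 0, 2, 120, 127, 123, 118, 115, 115, 118, 115, 118, 125, 120, 132, 4, -3]
179 [2, 0, -1, -5, 112, 117, 113, 106, 109, 110, 108, 114, 113, 112, 115, 123, 2, -1]
185 [-1, 4, 2, 3, 107, 106, 109, 97, 97, 98, 101, 101, 104, 102, 105, 116, 1, 1]
191 [-1, 3, 1, 3, 96, 94, 100, 90, 86, 88, 93, 93, 95, 96, 93, 0, 2, 0]
197 [1, 1, 0, 1, 88, 89, 94, 81, 87, 85, 87, 87, 87, 87, 89, -1, 0, 3]
203 [0, 0, 208, -4, 80, 83, 77, 
[... 286 characters left out ...]
 273.0, 197.0], [442.0, 279.0, 208.0], [444.0, 270.0, 183.0], [440.0, 274.0, 203.0], [437.0, 281.0, 207.0], [438.0, 272.0, 187.0], [434.0, 277.0, 201.0]]
mat [ 498.8 -227.7   -2.7]
table [274.2 366.2   2.8]
p [ 432.8 -349.7   14.2]
jar [658.9 -50.3  62.8]
cup [528.3 436.5 150.2]
bot [655.3 407.8 100.6]
red [545.3 -66.7   9.6]
cam in tool [   0.2  -70.8 -167.4]
[[1.0, 0.0, 0.001], [0.0, -0.96, -0.279], [0.001, 0.279, -0.96]]
0 [[243.0, 215.0], [245.0, 251.0], [395.0, 215.0], [392.0, 251.0]]
-6 [[240.0, 219.0], [243.0, 256.0], [398.0, 219.0], [395.0, 256.0]]
-13 [[237.0, 224.0], [240.0, 262.0], [401.0, 224.0], [398.0, 262.0]]
-20 [[233.0, 229.0], [237.0, 268.0], [404.0, 229.0], [401.0, 268.0]]
```

```bash
python3 - <<'E'
from h import *
w=load('wrist'); im=w['image'].copy()
im=cv2.convertScaleAbs(im,alpha=2.2,beta=20)
cv2.imwrite('pics/crop2.png',cv2.resize(im[220:360,130:300],None,fx=4,fy=4,interpolation=cv2.INTER_CUBIC))
r=w['range_z']
for v in range(240,330,6): print(v,[int(r[v,u]) for u in range(150,240,6)])
E
```

```text
240 [404, 404, 405, 404, 405, 404, 406, 404, 404, 405, 405, 404, 404, 404, 404]
246 [407, 407, 407, 407, 408, 407, 407, 406, 407, 407, 408, 406, 409, 407, 407]
252 [410, 408, 411, 409, 410, 410, 408, 409, 410, 131, 132, 131, 138, 408, 410]
258 [414, 412, 413, 411, 411, 413, 412, 413, 127, 127, 128, 131, 138, 412, 410]
264 [416, 415, 415, 414, 414, 415, 131, 130, 122, 122, 123, 132, 139, 415, 414]
270 [416, 416, 416, 417, 416, 125, 126, 117, 119, 118, 125, 130, 140, 415, 416]
276 [420, 420, 420, 420, 122, 122, 113, 114, 114, 116, 123, 130, 138, 420, 418]
282 [422, 422, 422, 422, 117, 108, 108, 110, 111, 115, 123, 130, 138, 422, 421]
288 [423, 424, 425, 112, 113, 106, 105, 105, 110, 117, 124, 130, 139, 424, 426]
294 [427, 98, 98, 101, 101, 104, 105, 104, 110, 116, 122, 130, 140, 425, 426]
300 [93, 95, 96, 99, 99, 99, 105, 105, 111, 115, 123, 131, 430, 430, 430]
306 [94, 93, 93, 95, 95, 94, 104, 106, 109, 115, 122, 129, 432, 432, 432]
312 [91, 91, 91, 92, 91, 91, 92, 106, 110, 116, 122, 436, 435, 435, 434]
318 [88, 90, 89, 89, 89, 90, 83, 82, 81, 115, 122, 437, 437, 437, 438]
324 [87, 87, 86, 87, 79, 80, 79, 79, 79, 79, 434, 438, 441, 441, 442]
```

View pics/crop2.png

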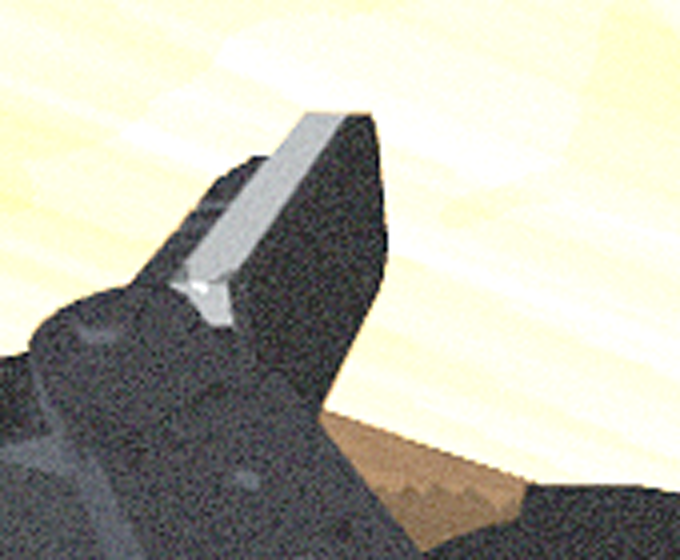

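```bash
python3 - <<'E'
from h import *
s=read_state(); R=np.array(s['tool_rot']);t=np.array(s['eef_pos']); w=load('wrist')
px=[(215,251),(209,258),(222,251),(224,262),(225,270),(225,276),(224,285),(222,293),(218,300),(214,280),(190,287),(420,251),(413,258)]
for p,q in zip(px,(depthpts(w,px)-t)@R): print(p,q.round(1))
print(R.round(3).tolist())
E
```

```text
(215, 251) [-43.8 -11.3 -45.9]
(209, 258) [-44.3 -11.3 -52.2]
(222, 251) [-42.3  -9.2 -41.4]
(224, 262) [-42.5  -2.9 -39.7]
(225, 270) [-42.5   1.4 -39.3]
(225, 276) [-42.4   3.7 -40.6]
(224, 285) [-42.4   6.7 -43.2]
(222, 293) [-42.9   9.4 -45.4]
(218, 300) [-42.4   8.1 -52.6]
(214, 280) [-43.2  -1.3 -52.4]
(190, 287) [-44.  -11.  -73.1]
(420, 251) [ 42.9 -11.2 -45.6]
(413, 258) [ 89.5  69.7 104.8]
[[0.386, -0.922, -0.0], [-0.922, -0.386, 0.001], [-0.001, 0.0, -1.0]]
```

```bash
python3 - <<'E'
from h import *
w=load('wrist')
print(depthpts(w,[(60,200),(250,150),(300,120),(100,250)]).round(1))
clamp(); s=read_state(); print(s['finger_gap'],s['time'])
w=snap('wrist','wrist1.png')
R=np.array(s['tool_rot']);t=np.array(s['eef_pos'])
u,v=np.meshgrid(np.arange(240,400),np.arange(150,330)); px=np.c_[u.ravel(),v.ravel()]
Q=(depthpts(w,px)-t)@R; k=(abs(Q[:,0])<40)&(abs(Q[:,1])<30)&(Q[:,2]<60)&(Q[:,2]>-120)
Q=Q[k]; o=np.argsort(-Q[:,2])[:40:4]; print(Q[o].round(1))
E
```

```text
[[ 7.490e+01 -2.890e+02  1.500e+00]
 [ 2.274e+02 -4.938e+02  7.000e-01]
 [ 2.820e+02 -5.354e+02  3.000e-01]
 [ 2.600e+01 -3.518e+02  7.000e-01]]
-0.15319079794545482 0.9167
[[  2.1 -10.3 -28.7]
 [ -1.2 -10.5 -29.2]
 [  2.5 -10.7 -29.5]
 [ -1.7 -10.8 -29.9]
 [  4.4 -11.  -30.3]
 [ -0.3 -10.6 -30.6]
 [ -4.9 -11.2 -30.7]
 [-11.6  -6.7 -31. ]
 [ -4.5 -11.4 -31.2]
 [ -6.3 -11.5 -31.5]]
```

View pics/wrist1.png

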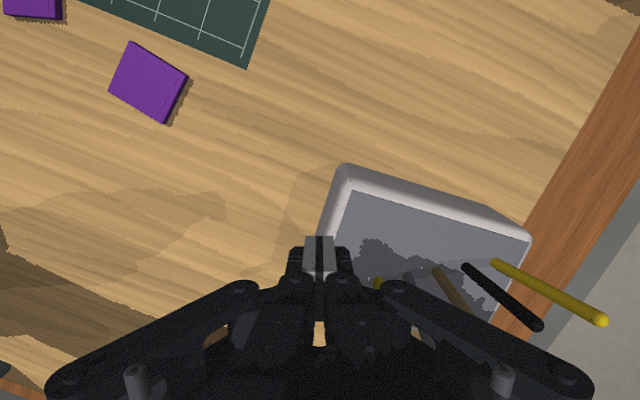

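```bash
python3 - <<'E'
from h import *
s=read_state(); R=np.array(s['tool_rot'])
movep([330,-500,60],R); print(read_state()['time'])
print(movel([330,-500,2],max_speed=100,guard=3), read_state()['eef_pos'],read_state()['ft_force'])
if read_state()['eef_pos'][2]<5:
    print(movel([330,-500,-24],max_speed=30,guard=3), read_state()['eef_pos'],read_state()['ft_force'])
print(read_state()['time'])
E
```

```text
1.7417
False [ 330.08970293 -500.35716206    2.41095299] [-0.95673679  0.52726776  0.72418861]
True [ 329.86279931 -499.73946554  -24.49067642] [-0.23807929  0.2721713   8.57796152]
3.375
```

The shut fingers touched the table at TCP z ≈ -24. So the real tip sits about 24 mm behind the stated TCP, which agrees with the wrist depth. I'll use that value from here. Now a close look at the cabinet.

```bash
cat >> h.py <<'E'
TIP_SHUT=-24.0; TIP_62=-30.0
RD=np.array([[0,1,0],[1,0,0],[0,0,-1.]])
E
python3 - <<'E'
from h import *
movel([330,-500,60],max_speed=200)
for z in (380,330,300):
    for x in (560,530,500):
        q=inverse_kinematics([x,110,z],RD)
        print(z,x,None if q is None else np.round(q,2))
try:
    movep([440,-250,330],RD); movep([520,110,330],RD)
except PlanningError as e: print(e)
w=snap('wrist','wrist2.png'); t=snap('top','top2.png'); print(read_state()['time'],read_state()['eef_pos'])
E
```

```text
380 560 [ 0.33  0.42 -0.92  1.46  0.33  1.43  0.98]
380 530 [ 0.4   0.37 -0.99  1.53  0.32  1.41  0.96]
380 500 [ 0.47  0.33 -1.04  1.6   0.29  1.38  0.96]
330 560 [ 0.3   0.43 -0.86  1.55  0.33  1.31  0.98]
330 530 [ 0.38  0.4  -0.95  1.62  0.34  1.3   0.95]
330 500 [ 0.46  0.37 -1.04  1.69  0.33  1.28  0.92]
300 560 [ 0.29  0.45 -0.84  1.6   0.35  1.25  0.96]
300 530 [ 0.36  0.42 -0.92  1.67  0.35  1.23  0.93]
300 500 [ 0.44  0.39 -1.01  1.74  0.35  1.22  0.9 ]
7.3083 [520.27269649 108.66639835 329.8959    ]
```

View pics/wrist2.png

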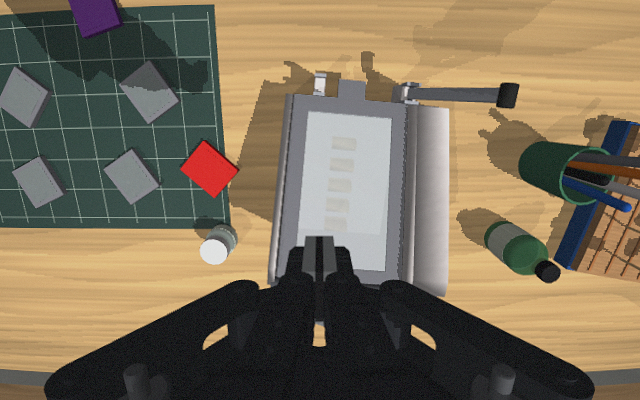

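The wrist view shows the cabinet at (350,200) with its front at the top of the image. The catch post is at (320,85), the tongue at (350,90), the pivot at (405,93) and the bar end at (508,95).

```bash
cat > cab.py <<'E'
from h import *
from scipy.optimize import minimize_scalar
def cloud(c,roi,step=1):
    x0,y0,x1,y1=roi
    u,v=np.meshgrid(np.arange(x0,x1,step),np.arange(y0,y1,step)); px=np.c_[u.ravel(),v.ravel()]
    k=c['range_z'][px[:,1],px[:,0]]>0
    return depthpts(c,px[k])
def stats(P,yaw):
    e=np.array([np.cos(yaw),np.sin(yaw)]); f=np.array([-e[1],e[0]])
    return P[:,:2]@e,P[:,:2]@f
if __name__=='__main__':
  for name,roi in (('wrist',(240,60,540,300)),('top',(225,120,330,225))):
    c=load(name); P=cloud(c,roi)
    P=P[(P[:,2]>60)&(P[:,2]<182)]
    P=P[(P[:,0]>380)]
    # crop interior for plane fit (door+walls)
    A=np.c_[P[:,:2],np.ones(len(P))]
    k=np.ones(len(P),bool)
    for _ in range(8):
        s,*_r=np.linalg.lstsq(A[k],P[k,2],rcond=None); r=P[:,2]-A@s; k=abs(r)<6
    print(name,'plane',s,np.hypot(s[0],s[1]),'yaw',np.degrees(np.arctan2(s[1],s[0])),k.sum())
    Q=P[k]
    def spread(y):
        a,b=stats(Q,y); return (np.percentile(b,99.3)-np.percentile(b,.7))
    for yd in range(-10,0,1):
        a,b=stats(Q,np.radians(yd)); print(yd,np.percentile(a,[.3,1,99,99.7]).round(1),np.percentile(b,[.3,1,99,99.7]).round(1),[round(x,1) for x in (np.ptp(np.percentile(b,[.7,99.3])),)])
E
python3 cab.py
```

```text
wrist plane [ 4.53679652e-01 -2.48548289e-03 -1.28604966e+02] 0.45368646064039736 yaw -0.3138916508542335 23816
-10 [387.6 394.9 611.1 615.5] [153.9 157.4 354.7 360.8] [np.float64(200.3)]
-9 [391.6 398.7 616.  619.7] [146.  149.2 345.8 350.7] [np.float64(199.2)]
-8 [395.6 402.4 620.7 624.2] [138.  140.8 336.9 340.8] [np.float64(198.5)]
-7 [399.5 406.  625.1 628.5] [129.8 132.2 328.3 331.2] [np.float64(198.0)]
-6 [403.1 409.6 629.6 632.9] [121.  123.4 319.7 321.8] [np.float64(198.0)]
-5 [406.8 413.1 633.8 637.1] [111.4 114.2 310.9 313. ] [np.float64(198.2)]
-4 [410.2 416.5 637.7 641.6] [101.9 104.7 302.2 304.2] [np.float64(199.1)]
-3 [413.6 419.7 642.  646.2] [ 92.2  94.6 293.5 295.8] [np.float64(200.5)]
-2 [416.7 422.9 645.9 651. ] [ 81.7  84.6 284.7 287.5] [np.float64(202.1)]
-1 [419.6 425.9 649.4 655.5] [ 71.1  74.2 275.8 279. ] [np.float64(203.8)]
top plane [ 4.75698265e-01  5.58031045e-02 -1.51063312e+02] 0.4789601508321151 yaw 6.690661835777714 1298
-10 [384.8 390.9 525.  531.4] [201.8 206.4 357.5 359.6] [np.float64(152.4)]
-9 [389.9 394.9 531.1 537.5] [194.4 199.5 348.7 350.4] [np.float64(151.1)]
-8 [394.5 399.1 537.  543.4] [187.  192.5 339.7 341. ] [np.float64(149.6)]
-7 [398.6 402.5 542.8 549.2] [179.5 185.2 330.8 331.8] [np.float64(148.1)]
-6 [402.9 406.  548.4 554.8] [171.9 177.8 321.9 322.6] [np.float64(146.8)]
-5 [406.7 409.2 553.8 560.3] [164.3 170.3 313.  313.7] [np.float64(145.6)]
-4 [410.1 413.  559.  565.6] [156.7 162.7 304.3 304.8] [np.float64(144.4)]
-3 [413.3 417.1 564.1 570.7] [149.  155.1 295.6 295.9] [np.float64(143.5)]
-2 [416.5 420.  569.  575.6] [141.2 147.4 287.1 287.6] [np.float64(142.8)]
-1 [419.5 422.8 573.8 580.3] [133.4 139.7 278.7 279.2] [np.float64(142.3)]
```

```bash
cat > cab2.py <<'E'
from h import *
def edges(c,roi):
    x0,y0,x1,y1=roi
    L=[];Rr=[]
    for v in range(y0,y1,2):
        us=np.arange(x0,x1); P=depthpts(c,np.c_[us,np.full(len(us),v)])
        ok=(P[:,2]>65)&(P[:,2]<190)
        ok=np.convolve(ok,np.ones(5),'same')>=4
        idx=np.where(ok)[0]
        if len(idx)<20: continue
        for lst,i,sg in ((L,idx[0],1),(Rr,idx[-1],-1)):
            z=np.median(P[i+2*sg:i+8*sg:sg,2]); 
            e=i-sg*1.5 if True else i   # mask shrink: refine below
            # exact boundary: first pixel with z>40 going inwards
            j=i
            while 0<j<len(us)-1 and P[j-sg,2]>45: j-=sg
            lst.append((us[j]-0.5*sg+0.0, v, z))
    return np.array(L),np.array(Rr)
def fitline(c,E):
    # wall edge point at height given by smoothed z(v)
    pz=np.polyfit(E[:,1],E[:,2],1); k=np.ones(len(E),bool)
    for _ in range(5):
        pz=np.polyfit(E[k,1],E[k,2],1); k=abs(E[:,2]-np.polyval(pz,E[:,1]))<6
    o,d=rays(c,E[:,:2]); z=np.polyval(pz,E[:,1]); P=o+d*((z-o[2])/d[:,2])[:,None]
    for _ in range(6):
        a=np.polyfit(P[k,0],P[k,1],1); r=P[:,1]-np.polyval(a,P[:,0]); k=abs(r)<2.5
    return a,k.sum(),r[k].std(),P[k]
if __name__=='__main__':
    c=load('wrist')
    L,Rr=edges(c,(245,100,470,280))
    for E in (L,Rr):
        a,n,s,P=fitline(c,E); print('yaw',np.degrees(np.arctan(a[0])),'y at x=500',np.polyval(a,500),n,s,P[:,0].min(),P[:,0].max())
        x,y=P[0,0],P[0,1]
E
python3 cab2.py
python3 - <<'E'
from h import *
c=load('wrist'); im=c['image'][60:300,230:530]
cv2.imwrite('pics/crop3.png',cv2.resize(im,(800,600)and None,fx=2.6,fy=2.5,interpolation=cv2.INTER_CUBIC))
E
```

```text
yaw -4.881550824304059 y at x=500 60.16144301810611 90 0.7019053155141836 443.79827104948686 638.5337352051471
yaw -4.947318261040637 y at x=500 271.07425398687 85 0.43694447670482284 455.6620980256812 642.9212104039619
```

View pics/crop3.png

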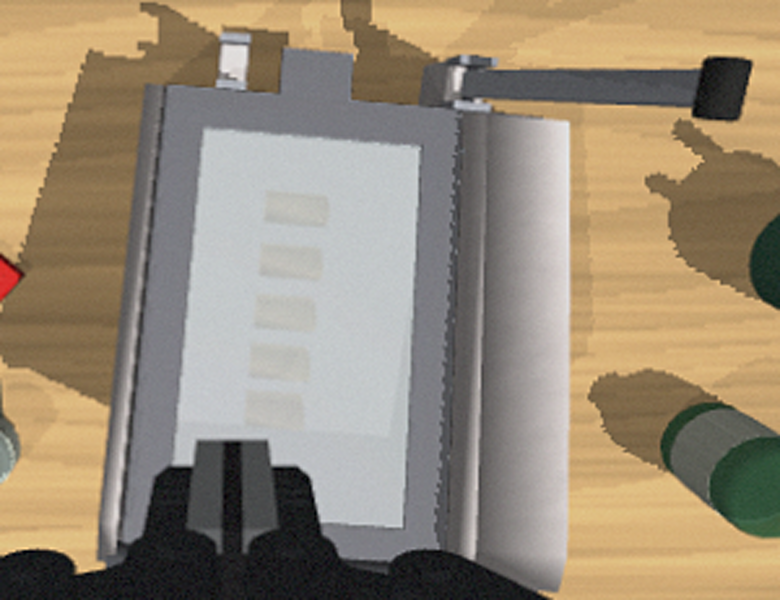

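```bash
python3 - <<'E'
from h import *
c=load('wrist'); g=cv2.cvtColor(c['image'],cv2.COLOR_BGR2GRAY).astype(float)
y=np.radians(-4.92); e=np.array([np.cos(y),np.sin(y)]); f=np.array([-e[1],e[0]])
def edge(us,v0,v1):
    out=[]
    for u in us:
        col=cv2.GaussianBlur(g,(3,3),0)[v0:v1,u]; d=np.abs(np.diff(col)); i=d.argmax(); 
        out.append((u,v0+i+0.5))
    return np.array(out)
T=edge(range(342,363,3),72,88); print(T[:,1]); P=onz(c,T,58.5); print('tongue front ex',(P[:,:2]@e).round(1),'-> o.e',np.median(P[:,:2]@e)+132.2, 'y',P[:,:2].mean(0)@f-186.75)
D=edge(list(range(298,312,3))+list(range(372,392,3)),88,112); print(D[:,1]); P=onz(c,D,69.5); print('door front',(P[:,:2]@e).round(1),np.median(P[:,:2]@e)+108.6)
# blocks tops
hsv=cv2.cvtColor(c['image'],cv2.COLOR_BGR2HSV)
m=((hsv[...,1]>28)).astype(np.uint8); k=np.zeros_like(m);k[125:245,312:372]=1;m&=k
m=cv2.morphologyEx(m,cv2.MORPH_OPEN,np.ones((3,3)))
for q in cv2.findContours(m,cv2.RETR_EXTERNAL,cv2.CHAIN_APPROX_NONE)[0]:
    if cv2.contourArea(q)<60: continue
    mu=cv2.moments(q); p=[mu['m10']/mu['m00'],mu['m01']/mu['m00']]; X=onz(c,[p],40)[0]
    print(p,X[:2]@e,X[:2]@f-186.75,cv2.boundingRect(q))
E
```

```text
[78.5 78.5 78.5 79.5 80.5 80.5 80.5]
tongue front ex [403.  402.7 402.3 403.2 404.1 403.8 403.4] -> o.e 535.4319696996942 y -0.7048717471307384
[ 93.5  93.5  94.5  94.5 110.5 100.5 100.5 100.5 101.5 101.5 101.5 101.5]
door front [427.  426.7 427.6 427.3 447.  427.5 427.2 426.8 427.7 427.4 427.  426.7] 535.8155315159576
```

```bash
cat >> h.py <<'E'
YAW=np.radians(-4.92)
CO=np.array([549.6,140.1,0.])
CE=np.array([np.cos(YAW),np.sin(YAW),0]); CF=np.array([-CE[1],CE[0],0]); CZ=np.array([0,0,1.])
def cab(x,y,z): return CO+x*CE+y*CF+z*CZ
RC=np.c_[CE,CF,CZ]
def tocab(P): return (np.atleast_2d(P)-CO)@RC
RDC=np.c_[CF,CE,-CZ]     # tool down, jaw along cabinet y, cam toward front
def tips(tip,R,tz=TIP_SHUT): return np.asarray(tip)-R[:,2]*tz   # TCP for wanted tip position
def st(): s=read_state(); print('t',round(s['time'],1),np.round(s['eef_pos'],1),'F',np.round(s['ft_force'],1),'gap',round(s['finger_gap'],1))
E
python3 - <<'E'
from h import *
P=cab(-97.7,0,74.6)
movep(tips(P+[0,0,60],RDC),RDC); st()
movel(tips(P+[0,0,8],RDC),max_speed=120); st()
f0=np.array(read_state()['ft_force'])
print(movel(tips(P+[0,0,-18],RDC),max_speed=30,guard=9)); st()
movel(tips(P-120*CE+[0,0,-8],RDC),max_speed=350); st()
movel(tips(P-180*CE+[0,0,100],RDC),max_speed=300); st()
wait(2.5)
snap('scene','scene3.png'); snap('top','top3.png'); st()
E
```

```text
t 8.2 [453.5 148.5 111.6] F [0.7 0.9 1.4] gap 0.1
t 8.8 [452.7 148.7  59.2] F [-0.1  0.9 -0.4] gap 0.0
True
t 9.4 [452.6 148.6  43.2] F [0.3 1.5 0.9] gap 0.3
t 9.9 [332.3 158.9  42.7] F [0.1 0.2 0.1] gap -0.1
t 10.5 [274.  163.6 150.8] F [-0.4 -0.6  0.2] gap 0.2
t 13.1 [272.9 163.9 150.6] F [ 0.3 -0.5 -0. ] gap -0.2
```

View pics/scene3.png

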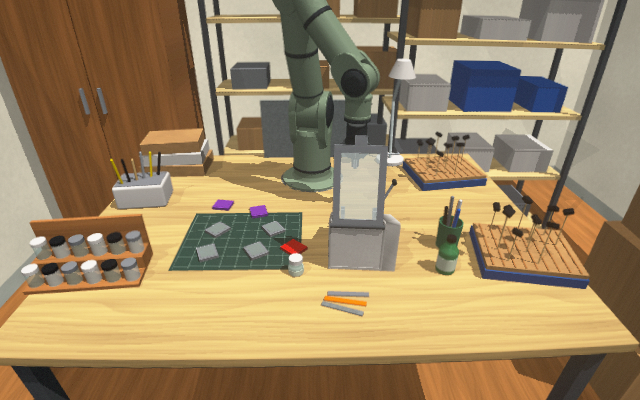

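The scene view shows the door standing open: its pane is upright at (360,185) with the tongue at (362,140). Next I'll look into the rack.

```bash
python3 - <<'E'
from h import *
movep(cab(-150,-20,330),RDC); st()
w=snap('wrist','wrist3.png'); t=snap('top','top4.png')
E
```

```text
t 14.0 [397.6 133.  329. ] F [ 0.1  0.4 -0.2] gap -0.2
```

View pics/wrist3.png

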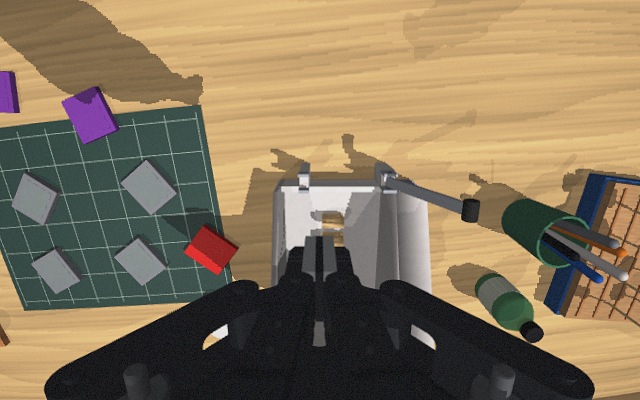

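View pics/top4.png

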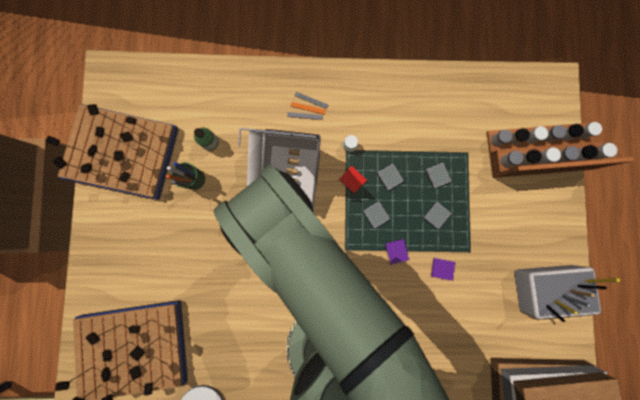

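```bash
cat >> h.py <<'E'
def placeR(th,flip):  # tool axis pitched th below horizontal along cab +x
    s=-1 if flip else 1
    d=np.cos(th)*CE-np.sin(th)*CZ; x=s*CF; return np.c_[x,np.cross(d,x),d]
def pickR(u,th,flip): # u: horizontal unit dir (towards tool body); tool points down and along -u
    u=np.array([u[0],u[1],0.]); s=-1 if flip else 1
    d=-np.sin(th)*u-np.cos(th)*CZ
    # place->pick rotation maps CE->-CZ, CZ->u ; CF -> ?  (right handed)
    f=np.cross(u,-CZ)   # CZ x CE = CF
    x=s*f; return np.c_[x,np.cross(d,x),d]
E
python3 - <<'E'
from h import *
t=load('top'); 
RF=np.c_[-CF,-CE,-CZ]
for x in (-40,-60,-80): print('flip look',x,inverse_kinematics(cab(x,0,330),RF))
th=np.radians(55)
for fl in (0,1):
    R=placeR(th,fl)
    for bx in (-29,67):
        for z in (62,150,200):
            q=inverse_kinematics(tips(cab(bx,0,z),R,TIP_62),R); print('place',fl,bx,z,None if q is None else np.round(q,2))
for p in plates(t,(358,150,470,252)):
    print(p)
    a=np.radians(p[4])
    for k in range(4):
        u=(np.cos(a+k*np.pi/2),np.sin(a+k*np.pi/2)); 
        for fl in (0,1):
            R=pickR(u,th,fl); q=inverse_kinematics(tips([p[0]+15*u[0],p[1]+15*u[1],6.5],R,TIP_62),R)
            print('  ',np.round(u,2),fl,None if q is None else np.round(q,2))
E
```

```text
flip look -40 [-5.74589636e-04  2.85627677e-01 -4.91988963e-01  1.66274920e+00
  1.41755281e-01  1.22877119e+00 -2.18003790e+00]
flip look -60 [ 0.02108411  0.2552505  -0.52666396  1.70541846  0.13569329  1.21731579
 -2.19527974]
flip look -80 [ 0.05083917  0.2257139  -0.57072643  1.74624027  0.12972443  1.20728495
 -2.21128855]
place 0 -29 62 [-0.36  0.65 -0.3   2.37  2.15  0.65 -1.18]
place 0 -29 150 [-0.4   0.42 -0.25  2.34  1.8   0.48 -0.82]
place 0 -29 200 [-0.15  0.33 -0.53  2.3   1.5   0.55 -0.47]
place 0 67 62 [-0.2   0.7  -0.34  2.16  2.04  0.56 -0.88]
place 0 67 150 [-0.17  0.52 -0.38  2.13  1.67  0.48 -0.5 ]
place 0 67 200 [-0.02  0.45 -0.56  2.09  1.44  0.55 -0.24]
place 1 -29 62 [ 0.25  0.96 -1.14  2.34  1.95  1.2   2.44]
place 1 -29 150 [-0.4   0.42 -0.24  2.34  1.8   0.48  2.32]
place 1 -29 200 None
place 1 67 62 [ 0.03  0.77 -0.66  2.15  1.96  0.74  2.45]
place 1 67 150 [-0.58  0.51  0.16  2.15  1.78  0.24  2.44]
place 1 67 200 None
(433.4, -349.5, 70.2, 75.5, 51.7, [438.0, 214.0])
   [0.62 0.78] 0 [ 0.61  1.2  -0.77  1.68  1.3   1.74  1.69]
   [0.62 0.78] 1 [ 0.38  1
[... 1128 characters left out ...]
57  1.54 -1.29  2.04  1.42  0.37 -1.27]
   [-0.83 -0.55] 1 [ 1.51  1.41 -1.16  2.04  1.27  0.19  1.96]
   [ 0.55 -0.83] 0 [ 0.75  1.38 -0.75  0.95  0.15  1.74  0.79]
   [ 0.55 -0.83] 1 [ 0.23  1.39  0.59  1.   -0.86  1.9  -1.69]
(569.9, -355.8, 77.8, 69.5, 22.6, [439.0, 174.0])
   [0.92 0.38] 0 [ 0.31  1.36 -0.24  0.82  0.7   1.86  2.  ]
   [0.92 0.38] 1 [ 0.29  1.36 -0.18  0.82  0.65  1.84 -1.13]
   [-0.38  0.92] 0 [ 0.64  1.13 -0.73  2.06  2.1   1.46  2.03]
   [-0.38  0.92] 1 [ 0.61  1.1  -0.68  2.06  2.08  1.42 -1.15]
   [-0.92 -0.38] 0 [ 1.54  1.29 -0.99  1.84 -0.15  0.19  0.13]
   [-0.92 -0.38] 1 [ 1.67  1.51 -1.27  1.83  1.02  0.37  2.24]
   [ 0.38 -0.92] 0 None
   [ 0.38 -0.92] 1 None
```

```bash
python3 - <<'E'
from h import *
RF=np.c_[-CF,-CE,-CZ]
movel(cab(-150,0,400),max_speed=300)
movep(cab(-70,0,400),RF); st()
w=snap('wrist','wrist4.png')
E
```

```text
t 17.1 [479.8 146.1 399.9] F [-0.4 -0.7  0.5] gap -0.0
```

View pics/wrist4.png

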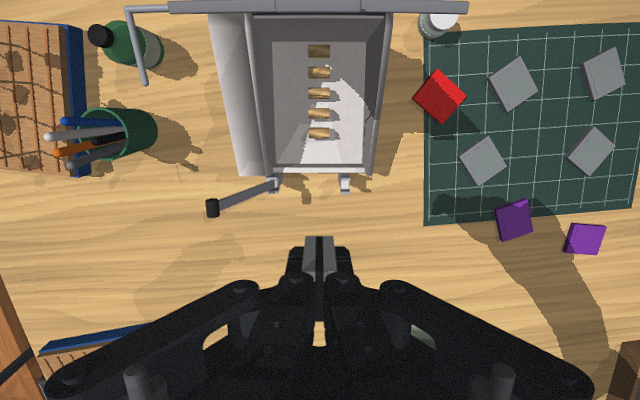

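This view shows the rack's five blocks in a column at u≈319, v = 50, 72, 93, 113 and 133. All four grey plates are visible at (513,83), (604,73), (483,160) and (591,150).

```bash
python3 - <<'E'
from h import *
c=load('wrist')
hsv=cv2.cvtColor(c['image'],cv2.COLOR_BGR2HSV)
print('block z', tocab(depthpts(c,[(319,50),(319,72),(319,93),(319,113),(319,133),(300,60),(345,90)])).round(1).tolist())
m=((hsv[...,1]>60)).astype(np.uint8); k=np.zeros_like(m);k[38:145,296:342]=1;m&=k
for q in cv2.findContours(m,cv2.RETR_EXTERNAL,cv2.CHAIN_APPROX_NONE)[0]:
    if cv2.contourArea(q)<40: continue
    x,y,w,h=cv2.boundingRect(q)
    print('block',(x,y,w,h),tocab(onz(c,[(x-.5,y+h/2-.5),(x+w-.5,y+h/2-.5),(x+w/2-.5,y-.5),(x+w/2-.5,y+h-.5)],46)).round(1).tolist())
for p in plates(c,(425,25,640,220)): print(p)
for p in [(513,83),(604,73),(483,160),(591,150)]: print(hsv[p[1],p[0]])
L=[proj(c,cab(x,s,z))[0].round(1).tolist() for x,s,z in ((-107.5,-84,78),(107.5,-84,173),(-107.5,126,78),(-99.5,76,50),(-99.5,-76,50))]; print(L)
im=c['image'][0:220,200:640].copy()
cv2.imwrite('pics/crop4.png',cv2.resize(im,None,fx=1.8,fy=1.8,interpolation=cv2.INTER_CUBIC))
cv2.imwrite('pics/crop5.png',cv2.resize(c['image'][0:200,200:420],None,fx=3.6,fy=3,interpolation=cv2.INTER_CUBIC))
E
```

```text
block z [[80.7, -0.2, 46.4], [48.8, -0.2, 47.5], [17.7, -0.2, 46.2], [-12.9, -0.2, 47.1], [-44.4, -0.2, 46.5], [70.5, 30.7, 13.6], [23.7, -43.6, 12.0]]
block (308, 128, 22, 10) [[-43.6, 18.4, 46.0], [-43.6, -17.2, 46.0], [-35.7, 0.6, 46.0], [-51.7, 0.6, 46.0]]
block (308, 108, 22, 11) [[-12.9, 18.1, 46.0], [-12.9, -17.0, 46.0], [-4.4, 0.6, 46.0], [-21.5, 0.6, 46.0]]
block (308, 88, 22, 11) [[17.7, 17.8, 46.0], [17.7, -16.7, 46.0], [26.0, 0.6, 46.0], [9.4, 0.6, 46.0]]
block (308, 67, 22, 12) [[48.2, 17.6, 46.0], [48.2, -16.5, 46.0], [57.0, 0.5, 46.0], [39.4, 0.5, 46.0]]
block (308, 45, 22, 13) [[79.3, 17.3, 46.0], [79.3, -16.2, 46.0], [88.6, 0.5, 46.0], [70.0, 0.5, 46.0]]
(430.7, -143.6, 75.0, 63.8, 32.6, [482.0, 160.0])
(433.2, -345.0, 73.7, 71.5, 52.2, [590.0, 148.0])
(558.4, -190.8, 73.4, 63.3, 31.4, [513.0, 84.0])
(566.3, -354.6, 72.6, 65.5, 23.4, [604.0, 73.0])
(648.5, -56.8, 34.8, 19.5, 86.1, [434.0, 31.0])
[ 85  11 135]
[ 86  16 129]
[ 83  15 139]
[ 87  17 137]
[[372.1, 175.4], [393.7, 6.6], [239.1, 175.4], [272.9, 167.0], [364.8, 167.0]]
```

View pics/crop4.png

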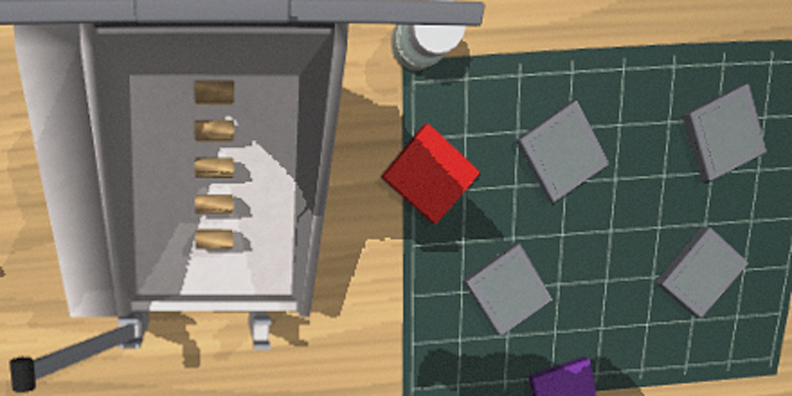

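View pics/crop5.png

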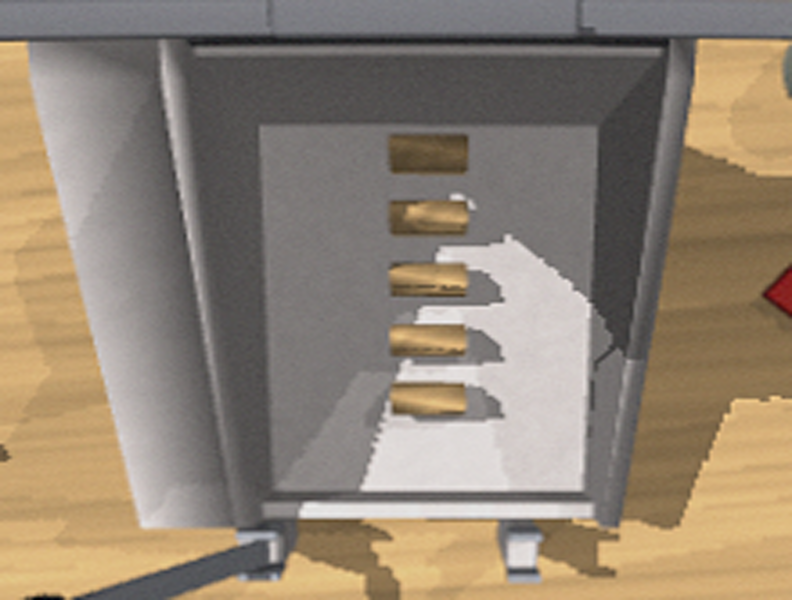

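```bash
cat > pl.py <<'E'
from h import *
def obstacles(c,roi=None):
    hsv=cv2.cvtColor(c['image'],cv2.COLOR_BGR2HSV); out=[]
    H,S,V=[hsv[...,i] for i in range(3)]
    for n,m in (('red',((H<8)|(H>172))&(S>150)&(V>100)),('pur',(H>120)&(H<160)&(S>90))):
        m=cv2.morphologyEx(m.astype(np.uint8),cv2.MORPH_OPEN,np.ones((3,3)))
        for q in cv2.findContours(m,cv2.RETR_EXTERNAL,cv2.CHAIN_APPROX_NONE)[0]:
            if cv2.contourArea(q)<150: continue
            P=onz(c,q.reshape(-1,2),10)[:,:2].astype(np.float32); r=cv2.minAreaRect(P)
            out.append((n,r[0][0],r[0][1],r[2]))
    return out
g=np.meshgrid(np.linspace(-57,57,9),np.linspace(-42,42,7),np.linspace(-230,-97,12)); BODY=np.c_[[a.ravel() for a in g]].T
g=np.meshgrid([-57,-42,-31,31,42,57],[-11,0,11],np.linspace(-97,-45,8)); BODY=np.r_[BODY,np.c_[[a.ravel() for a in g]].T]
def clearance(tcp,R,obs):
    B=BODY@R.T+tcp; best=(999,'');
    tb=B[:,2].min(); 
    for n,x,y,_ in obs:
        d=np.hypot(B[:,0]-x,B[:,1]-y)<48
        if d.any() and B[d,2].min()-12<best[0]: best=(B[d,2].min()-12,n)
    return tb,best
E
python3 - <<'E'
from pl import *
c=load('wrist'); ob=obstacles(c); print([(n,round(x),round(y)) for n,x,y,_ in ob])
A=[(430.7,-143.6,32.6),(433.2,-345,52.2),(558.4,-190.8,31.4),(566.3,-354.6,23.4)]
th=np.radians(55)
for i,(x,y,a) in enumerate(A):
    others=ob+[('p%d'%j,)+A[j] for j in range(4) if j!=i]+[('jar',655,-50,0)]
    for k in range(4):
        u=np.array([np.cos(np.radians(a+90*k)),np.sin(np.radians(a+90*k))])
        R=pickR(u,th,0); T=tips([x+15*u[0],y+15*u[1],6.5],R,TIP_62 if k%2==0 else TIP_62-2)
        q=inverse_kinematics(T,R); tb,b=clearance(T,R,others)
        print(i,k,u.round(2),'table',round(tb,1),'clear',round(b[0]),b[1],'IK',None if q is None else np.round(q,2))
E
```

```text
[('red', 547, -64), ('pur', 256, -361), ('pur', 310, -211)]
0 0 [0.84 0.54] table 6.1 clear -1 red IK [ 0.42  1.27 -0.87  1.54  0.91  1.84  1.32]
0 1 [-0.54  0.84] table 4.9 clear 999  IK None
0 2 [-0.84 -0.54] table 6.1 clear -1 pur IK [ 1.81  1.58 -1.27  2.33  1.73  0.4  -1.51]
0 3 [ 0.54 -0.84] table 4.9 clear -3 p2 IK [ 0.8   1.17 -0.52  1.47 -0.03  1.4   0.95]
1 0 [0.61 0.79] table 6.1 clear 40 p2 IK [ 0.66  1.25 -0.87  1.68  1.35  1.82  1.68]
1 1 [-0.79  0.61] table 4.9 clear 25 pur IK None
1 2 [-0.61 -0.79] table 6.1 clear 999  IK [ 1.28  1.08 -0.35  1.68 -0.7   0.97  0.95]
1 3 [ 0.79 -0.61] table 4.9 clear -3 p3 IK [ 0.82  1.34 -0.54  0.96  0.32  1.89  1.25]
2 0 [0.85 0.52] table 6.1 clear 12 jar IK [ 0.28  1.32 -0.66  1.1   0.9   1.92  1.66]
2 1 [-0.52  0.85] table 4.9 clear -3 red IK [-0.84  1.3   0.78  2.25  2.47  0.35  0.61]
2 2 [-0.85 -0.52] table 6.1 clear 33 p1 IK [ 1.57  1.53 -1.28  2.07  1.56  0.33 -1.44]
2 3 [ 0.52 -0.85] table 4.9 clear 4 p3 IK [ 0.76  1.36 -0.69  0.99  0.08  1.69  0.81]
3 0 [0.92 0.4 ] table 6.1 clear 999  IK [ 0.38  1.37 -0.45  0.84  0.87  1.92  1.93]
3 1 [-0.4   0.92] table 4.9 clear 11 p2 IK [-0.48  1.28  0.78  2.13  2.58  0.39  0.68]
3 2 [-0.92 -0.4 ] table 6.1 clear -1 p1 IK [ 1.53  1.28 -0.97  1.84 -0.24  0.21  0.22]
3 3 [ 0.4  -0.92] table 4.9 clear 999  IK None
```

```bash
cat >> pl.py <<'E'
TH=np.radians(55)
def lookplate(xy,fn,z=180,R=RD):
    movep([xy[0]+55,xy[1],z],R)
    c=snap('wrist',fn)
    best=None
    for p in plates(c):
        d=np.hypot(p[0]-xy[0],p[1]-xy[1])
        if 55<max(p[2:4])<85 and 52<min(p[2:4])<80 and d<90 and (best is None or d<best[0]): best=(d,p)
    print('look',best)
    if best is None: return None
    _,(x,y,w,h,a,_c)=best
    la=a if w>h else a+90
    return x,y,la,min(w,h),max(w,h)
def pick(x,y,udeg,wide=False,ut=15,ztip=6.5):
    u=np.array([np.cos(np.radians(udeg)),np.sin(np.radians(udeg))]); R=pickR(u,TH,0)
    tz=TIP_62-(2 if wide else 0)
    T=tips([x+ut*u[0],y+ut*u[1],ztip],R,tz)
    movep(T+[0,0,110],R); st()
    hit=movel(T+[0,0,0],max_speed=120,guard=8); print('hit',hit); st()
    if hit: return R,T
    clamp(); st()
    movel(T+[0,0,60],max_speed=150); st()
    return R,T
E
python3 - <<'E'
from pl import *
open_gripper()
movep([500,-60,350],RD)
r=lookplate((566.3,-354.6),'look3.png'); print(r); st()
E
```

```text
look (np.float64(0.6082762530298481), (566.4, -354.0, 71.9, 62.8, 23.3, [319.0, 118.0]))
(566.4, -354.0, 23.3, 62.8, 71.9)
t 22.3 [ 621.9 -353.4  181.5] F [0.5 0.2 0.5] gap 85.7
```

View pics/look3.png

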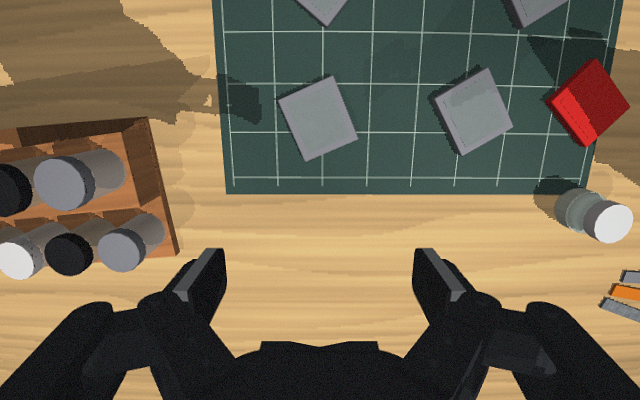

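The target plate is at (318,118), and its fitted size is 71.9 x 62.8 mm. Picking it now.

```bash
python3 - <<'E'
from pl import *
R,T=pick(566.4,-354.0,23.3)
snap('wrist','pk3.png'); snap('scene','pk3s.png')
E
```

```text
t 23.3 [ 557.3 -358.6  100.1] F [ 0.1 -0.2  0.2] gap 85.2
hit False
t 24.3 [ 558.1 -358.    -9.9] F [ 0.5  0.2 -0.1] gap 85.3
t 24.7 [ 558.2 -357.8   -9.6] F [3.5 1.1 6.6] gap 60.4
t 25.2 [ 557.5 -357.7   49. ] F [ 0.   0.6 -0.2] gap 60.4
```

View pics/pk3.png

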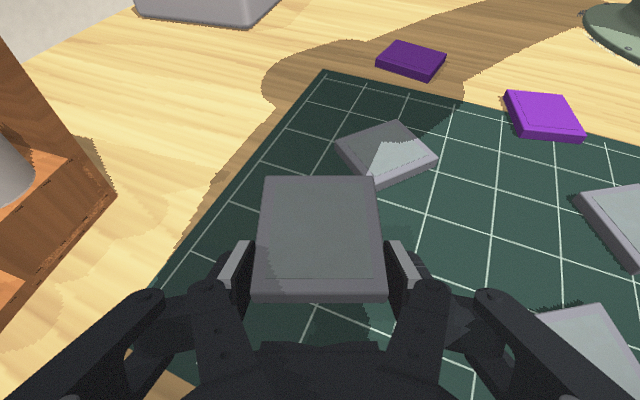

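View pics/pk3s.png

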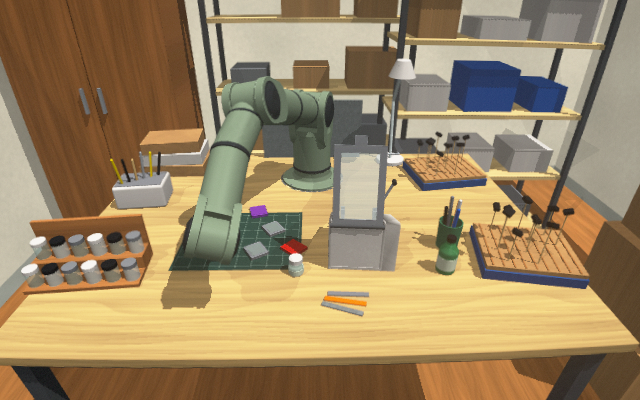

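```bash
cat >> pl.py <<'E'
def heldplane(c,roi=(270,185,370,270)):
    u,v=np.meshgrid(np.arange(roi[0],roi[2],2),np.arange(roi[1],roi[3],2)); P=depthpts(c,np.c_[u.ravel(),v.ravel()])
    m=np.median(P,0); k=np.linalg.norm(P-m,axis=1)<80
    for _ in range(4):
        o=P[k].mean(0); n=np.linalg.svd(P[k]-o,full_matrices=False)[2][2]; k=abs((P-o)@n)<2.5
    T=np.array(c['cam_to_world'])[:3,3]
    if n@(T-o)<0: n=-n
    return o,n,k.mean()
E
python3 - <<'E'
from pl import *
c=load('wrist'); o,n,f=heldplane(c); print(o,n.round(4),f)
s=read_state(); R=np.array(s['tool_rot']); print('in tool',(R.T@n).round(4),'expected',(pickR((np.cos(np.radians(23.3)),np.sin(np.radians(23.3))),TH,0).T@[0,0,1]).round(4))
print(proj(c,o))
E
```

```text
[ 566.06272811 -354.14793481   71.29230899] [-0.0087 -0.0039  1.    ] 0.9930232558139535
in tool [ 0.0012 -0.8253 -0.5648] expected [ 0.     -0.8192 -0.5736]
[[318.96468862 225.60920377]]
```

```bash
cat >> pl.py <<'E'
def carry(bx,half=35,ut=15,tz=TIP_62,lift=True,way=True):
    R=placeR(TH,0)
    if lift:
        s=read_state(); p=np.array(s['eef_pos']); movel([p[0],p[1],210],max_speed=250)
    zt=12+half+ut
    if way: movep(tips(cab(-90,-190,240),R,tz),R); st()
    movel(tips(cab(bx-0.5-60,0.5,zt+110),R,tz),max_speed=250)
    movel(tips(cab(bx-0.5,0.5,zt+60),R,tz),max_speed=200); st()
    return R,zt
def insert(bx,R,zt,tz=TIP_62,guard=5,dx=0):
    h=movel(tips(cab(bx-0.5+dx,0.5,zt+38),R,tz),max_speed=120,guard=8); print('a',h)
    h=movel(tips(cab(bx-0.5+dx,0.5,zt+0.5),R,tz),max_speed=50,guard=guard); print('hit',h); st()
    print('tip cab',tocab(np.array(read_state()['eef_pos'])+np.array(read_state()['tool_rot'])[:,2]*tz).round(1),'want z',zt)
    return h
def leave(tz=TIP_62):
    open_gripper()
    s=read_state(); p=np.array(s['eef_pos']); d=np.array(s['tool_rot'])[:,2]
    movel(p-60*d+[0,0,20],max_speed=200)
    movel(p-130*d+[0,0,60],max_speed=300); st()
E
python3 - <<'E'
from pl import *
R,zt=carry(67)
snap('wrist','ca3.png'); snap('scene','ca3s.png'); snap('top')
E
```

```text
Traceback (most recent call last):
  File "pl.py", line 57, in carry
    if way: movep(tips(cab(-90,-190,240),R,tz),R); st()
            ~~~~~^^^^^^^^^^^^^^^^^^^^^^^^^^^^^^^^
workcell.PlanningError: the arm cannot take that pose within its joint ranges
```

```bash
python3 - <<'E'
from pl import *
R=placeR(TH,0)
print(np.round(read_state()['qpos'],2))
for x in (0,-40,-90,-140):
  for y in (0,-100,-190):
    for z in (150,180,210,240):
      q=inverse_kinematics(tips(cab(x,y,z),R,TIP_62),R); print(x,y,z,None if q is None else np.round(q,2))
E
```

```text
[0.14 1.09 0.2  0.89 0.42 1.93 2.28]
0 0 150 [ 0.38  0.79 -1.27  2.25  1.72  1.09 -0.46]
0 0 180 [ 0.4   0.69 -1.27  2.23  1.63  1.02 -0.4 ]
0 0 210 [-0.88  0.33  0.4   2.26  1.31  0.22 -0.3 ]
0 0 240 [-1.07  0.3   0.63  2.24  0.86  0.2   0.17]
0 -100 150 [ 0.64  0.73 -1.27  2.34  1.8   0.93 -0.37]
0 -100 180 [ 0.66  0.63 -1.27  2.31  1.7   0.84 -0.31]
0 -100 210 [ 0.69  0.53 -1.27  2.29  1.58  0.76 -0.22]
0 -100 240 [-0.48  0.2   0.18  2.31  1.22  0.2   0.01]
0 -190 150 [ 0.89  0.71 -1.27  2.36  1.86  0.78 -0.23]
0 -190 180 [ 0.92  0.6  -1.27  2.34  1.76  0.68 -0.16]
0 -190 210 [ 0.95  0.5  -1.27  2.31  1.62  0.59 -0.06]
0 -190 240 [ 0.33  0.2  -0.45  2.31  1.33  0.19  0.13]
-40 0 150 [ 0.34  0.74 -1.27  2.33  1.71  1.09 -0.57]
-40 0 180 [ 0.36  0.63 -1.27  2.31  1.61  1.   -0.5 ]
-40 0 210 [ 0.39  0.53 -1.27  2.29  1.51  0.92 -0.41]
-40 0 240 [-1.12  0.23  0.59  2.32  1.06  0.27 -0.07]
-40 -100 150 None
-40 -100 180 None
-40 -100 210 [ 0.68  0.44 -1.27  2.37  1.59  0.7  -0.31]
-40 -100 240 [-0.72  0.14  0.38  2.4   1.31  0.2  -0.11]
-40 -190 150 None
-40 -190 180 None
-40 -190 210 [ 0.97  0.41 -1.26  2.4   1.67  0.52 -0.16]
-40 -190 240 [ 1.03  0.3  -1.27  2.36  1.46  0.41  0.03]
-90 0 150 None
-90 0 180 None
-90 0 210 [ 0.34  0.43 -1.27  2.38  1.48  0.88 -0.52]
-90 0 240 [-0.57  0.14 -0.16  2.38  1.22  0.48 -0.32]
-90 -100 150 None
-90 -100 180 None
-90 -100 210 None
-90 -100 240 None
-90 -190 150 None
-90 -190 180 None
-90 -190 210 None
-90 -190 240 None
-140 0 150 None
-140 0 180 None
-140 0 210 None
-140 0 240 None
-140 -100 150 None
-140 -100 180 None
-140 -100 210 None
-140 -100 240 None
-140 -190 150 None
-140 -190 180 None
-140 -190 210 None
-140 -190 240 None
```

```bash
python3 - <<'E'
import re
s=open('pl.py').read()
s=s.replace("    if way: movep(tips(cab(-90,-190,240),R,tz),R); st()\n    movel(tips(cab(bx-0.5-60,0.5,zt+110),R,tz),max_speed=250)\n    movel(tips(cab(bx-0.5,0.5,zt+60),R,tz),max_speed=200); st()",
"""    if way:
        movep([520,-200,300],RDC); movep(tips(cab(0,-190,210),R,tz),R); st()
        movel(tips(cab(max(0,bx-30),-90,205),R,tz),max_speed=250); st()
    movel(tips(cab(bx-0.5,0.5,zt+80),R,tz),max_speed=200); st()""")
open('pl.py','w').write(s)
E
python3 - <<'E'
from pl import *
R,zt=carry(67,lift=False)
c=snap('wrist','ca3.png'); snap('scene','ca3s.png'); snap('top')
print(np.round(read_state()['qpos'],2))
E
```

```text
t 29.1 [550.8 -51.2 185.3] F [-0.4  0.5 -0.4] gap 60.4
t 29.7 [595.9  46.4 180.1] F [ 0.3 -0.  -0.1] gap 60.7
t 30.4 [632.8 132.1 117.7] F [-0.2 -0.3 -0.2] gap 60.8
[ 0.35  0.79 -1.13  2.11  1.73  0.97 -0.35]
```

View pics/ca3.png

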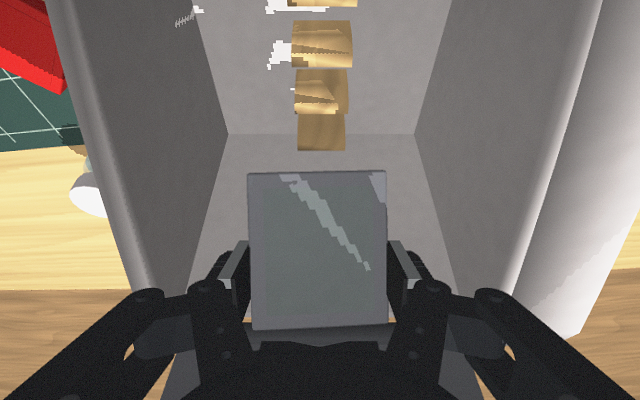

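View pics/ca3s.png

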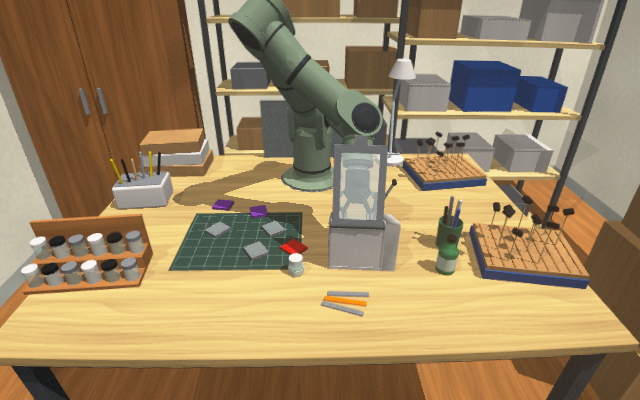

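The plate hangs upright over the rear of the rack, with its centre at about (318,250) in the wrist image and clear of the walls. I'll check its tilt, then insert it.

```bash
cat >> pl.py <<'E'
def heldcab(c):
    o,n,f=heldplane(c,(265,190,370,300)); oc=tocab(o)[0]; nc=n@RC
    print('held face centre cab',oc.round(1),'n',nc.round(3),round(f,2)); return oc,nc
E
python3 - <<'E'
from pl import *
c=load('wrist'); heldcab(c)
h=insert(67,placeR(TH,0),62)
E
```

```text
held face centre cab [ 51.7  -1.7 143.6] n [-0.759  0.067  0.648] 1.0
a False
hit True
t 31.7 [631.9 133.6  42.3] F [-5.8  0.2  2. ] gap 60.3
tip cab [[65.4  0.5 66.9]] want z 62
```

The depth check shows the plate has turned about 40° in the grip. My path took its lower edge over the sloping side-wall top: the tip was at z≈173 with the plate bottom at about 123, while the wall is about 140 high there. I'll lift out, lay it flat on the mat, re-grasp, and come in over the low front of the side wall from now on.

```bash
python3 - <<'E'
from pl import *
R=placeR(TH,0)
movel(tips(cab(62,0.5,150),R,TIP_62),max_speed=150)
c=snap('wrist','fx1.png'); oc,nc=heldcab(c); st()
s=read_state(); print('n tool',(np.array(s['tool_rot']).T@(RC@nc)).round(3), 'centre tool',((cab(*oc)-np.array(s['eef_pos']))@np.array(s['tool_rot'])).round(1))
E
```

```text
held face centre cab [ 47.2  -0.8 150.4] n [-0.758  0.068  0.649] 1.0
t 32.4 [628.3 133.4 124.2] F [ 0.8  0.3 -0.5] gap 59.9
n tool [ 0.067 -0.251 -0.966] centre tool [ -0.9 -11.1 -39.7]
```

View pics/fx1.png

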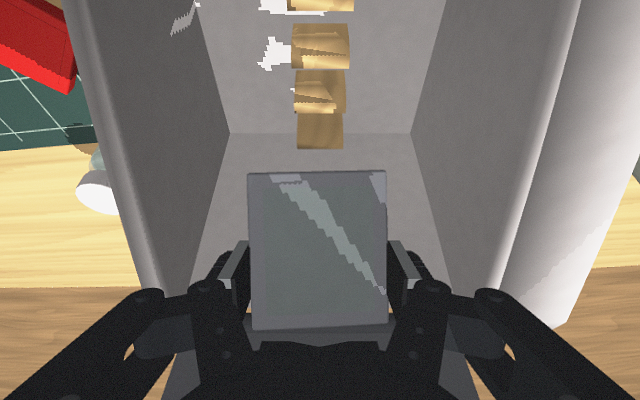

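```bash
python3 - <<'E'
from pl import *
R=placeR(TH,0)
movel(tips(cab(-10,0.5,200),R,TIP_62),max_speed=200)
movel(tips(cab(-20,-60,212),R,TIP_62),max_speed=200)
movel(tips(cab(0,-190,212),R,TIP_62),max_speed=250); st()
movep([520,-200,300],RDC)
u=np.array([np.cos(np.radians(23.3)),np.sin(np.radians(23.3))])
Rl=pickR(u,np.radians(14.5),0)
T=np.array([566,-354,13.5])-Rl@np.array([-.9,-11.1,-39.7])
movep(T+[0,0,80],Rl); st()
print(movel(T,max_speed=100,guard=5)); st()
open_gripper(); movel(T+[0,0,120],max_speed=250)
r=lookplate((566,-354),'look3b.png'); print(r); st()
E
```

```text
t 34.2 [550.7 -50.  187.2] F [-0.4 -0.  -0.6] gap 60.3
t 36.5 [ 567.1 -352.5   53.9] F [0.4 0.7 0.3] gap 60.1
True
t 37.3 [ 565.4 -352.5  -26.9] F [-0.8  2.1 12.1] gap 60.2
look (np.float64(2.8178005607210532), (567.3, -351.5, 72.6, 64.8, 23.1, [322.0, 120.0]))
(567.3, -351.5, 23.1, 64.8, 72.6)
t 38.8 [ 620.3 -354.   178.8] F [-0.5 -0.7 -0.6] gap 85.5
```

View pics/look3b.png

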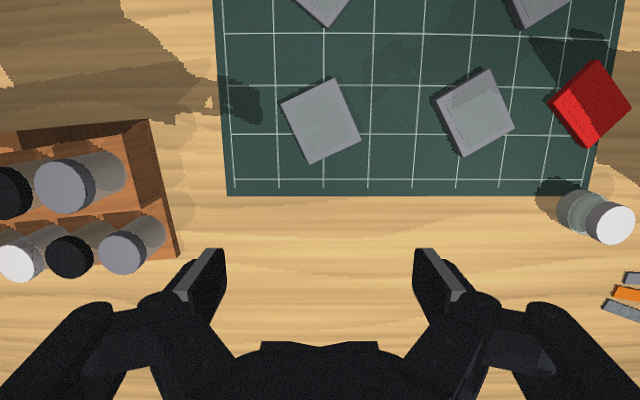

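The plate lies flat again at (321,120). I'll re-pick it and bring it in over the low front.

```bash
python3 - <<'E'
s=open('pl.py').read()
s=s.replace("movel(tips(cab(max(0,bx-30),-90,205),R,tz),max_speed=250); st()","movel(tips(cab(-25,-70,212),R,tz),max_speed=250); movel(tips(cab(-20,0.5,205),R,tz),max_speed=200); heldcab(snap('wrist'))")
open('pl.py','w').write(s)
E
python3 - <<'E'
from pl import *
R,T=pick(567.3,-351.5,23.1)
heldplane(snap('wrist'))
R,zt=carry(67)
oc,nc=heldcab(snap('wrist','ca3b.png'))
if abs(nc[2])<0.06:
    insert(67,R,zt)
snap('wrist','in3.png')
E
```

```text
t 40.1 [ 557.9 -355.9   98.9] F [ 0.6 -0.8 -0.6] gap 85.5
hit False
t 41.1 [ 559.  -355.4   -9.9] F [-0.1 -1.  -0.4] gap 85.6
t 41.5 [ 559.2 -355.3   -9.5] F [2.6 1.9 6. ] gap 60.3
t 42.0 [ 558.4 -355.1   49. ] F [-0.8 -0.3 -1.9] gap 60.4
t 45.9 [550.8 -51.2 185.3] F [ 0.4  0.8 -0.4] gap 60.2
held face centre cab [-24.4  -1.3 197.5] n [-1.     0.001  0.004] 0.96
t 47.7 [632.3 133.4 117.9] F [-0.3  0.2 -0.6] gap 60.3
held face centre cab [ 61.3  -0.8 135.2] n [-1.    -0.001  0.003] 0.95
a False
hit True
t 49.0 [633.3 133.2  39.3] F [-2.9 -1.7  9.9] gap 60.1
tip cab [[66.7  0.4 63.8]] want z 62
```

View pics/in3.png

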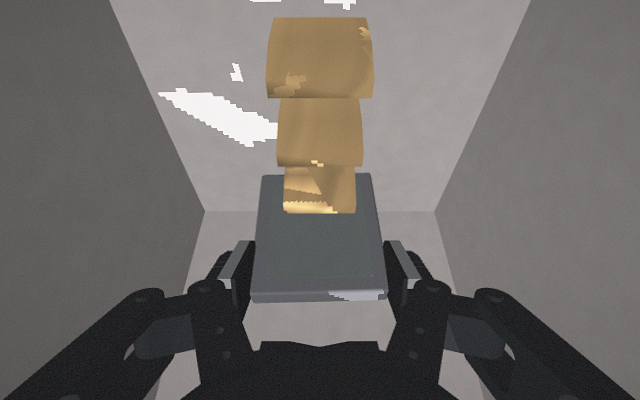

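The plate is vertical to 0.3° and stopped 1.8 mm above nominal, which means it is seated on the floor of the bay. Releasing.

```bash
python3 - <<'E'
from pl import *
open_gripper()
s=read_state(); p=np.array(s['eef_pos']); d=np.array(s['tool_rot'])[:,2]
R=placeR(TH,0)
movel(p-60*d,max_speed=200); 
movel(tips(cab(-20,0,205),R,TIP_62),max_speed=250); st()
snap('wrist','ou3.png'); snap('top','top5.png')
movel(tips(cab(-10,-80,212),R,TIP_62),max_speed=250);st()
snap('top','top5.png')
c=load('wrist')
E
```

```text
t 50.4 [547.3 139.8 180.2] F [ 0.2  0.8 -0.2] gap 85.2
t 51.0 [550.   58.8 186.7] F [ 1.   0.7 -0.3] gap 85.0
```

View pics/ou3.png

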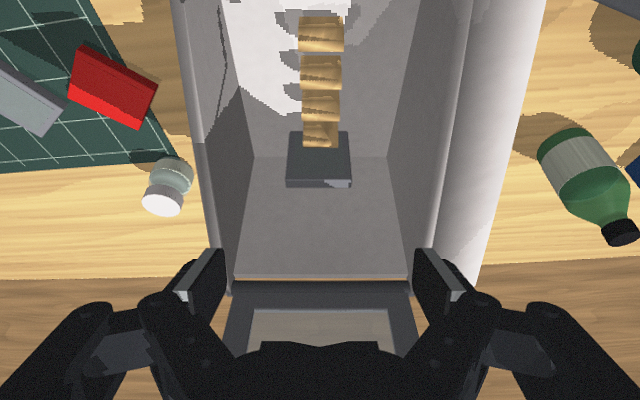

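View pics/top5.png

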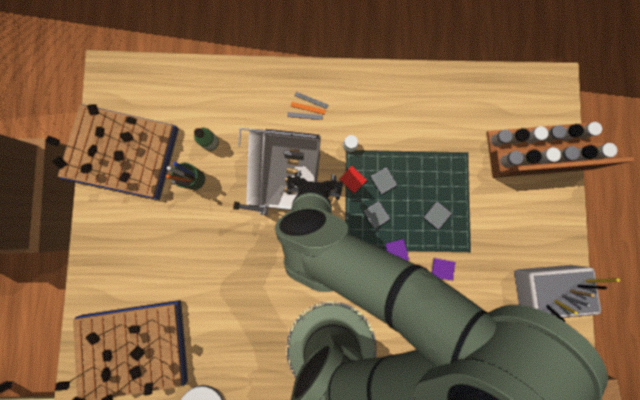

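The rear bay holds its plate, standing at (318,160) in the wrist image. The top view shows that the plate formerly at (390,177) was knocked to (384,180). Next is the plate at (438,216).

```bash
python3 - <<'E'
from pl import *
movep([480,-200,300],RDC)
c=snap('wrist','mat.png'); print([p[:5] for p in plates(c)]); print(obstacles(c))
r=lookplate((433,-345),'look1.png'); st()
ob=obstacles(load('wrist'))
x,y,a=r[:3]
oth=[('p%d'%i,p[0],p[1],0) for i,p in enumerate(plates(c)) if np.hypot(p[0]-x,p[1]-y)>50 and p[2]>50]+[('red',547,-64,0),('pur',310,-211,0)]
for k in range(4):
    u=np.array([np.cos(np.radians(a+90*k)),np.sin(np.radians(a+90*k))]); R=pickR(u,TH,0); T=tips([x+15*u[0],y+15*u[1],6.5],R,TIP_62)
    q=inverse_kinematics(T,R); print(k,u.round(2),clearance(T,R,oth),None if q is None else np.round(q,2))
E
```

```text
[(840.0, -841.5, 18.9, 81.7, 65.3), (754.7, -789.6, 42.9, 50.9, 66.1), (800.7, 303.8, 93.7, 11.4, 84.3), (694.8, -770.1, 30.8, 63.8, 66.6), (687.8, -556.5, 49.6, 38.1, 64.7), (695.1, -680.6, 62.8, 134.5, 51.9), (629.4, -611.7, 70.6, 38.7, 86.1), (686.2, -11.3, 116.6, 28.6, 25.9), (651.3, -420.2, 28.6, 115.8, 54.7), (545.6, -169.2, 59.8, 50.9, 31.3), (427.0, -348.6, 55.2, 64.2, 51.4), (611.0, 172.1, 388.8, 266.0, 11.6), (429.6, -144.7, 57.0, 48.8, 32.6), (425.7, 129.2, 66.6, 30.3, 85.9), (247.0, -604.8, 25.9, 37.4, 73.4)]
[('red', 546.5387573242188, -64.85126495361328, 46.64059829711914), ('pur', 309.43017578125, -212.5850372314453, 15.041162490844727), ('pur', 274.1571350097656, -365.9146423339844, 83.60195922851562)]
look None
t 53.4 [ 489.1 -343.4  181.6] F [ 0.7 -0.   0.1] gap 85.7Traceback (most recent call last):
  File "<stdin>", line 6, in <module>
TypeError: 'NoneType' object is not subscriptable
```

View pics/mat.png

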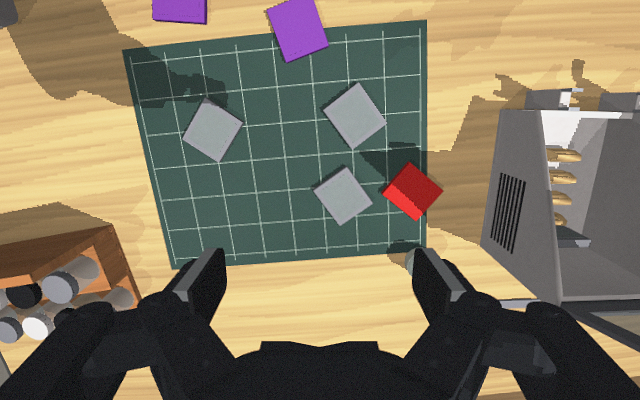

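View pics/look1.png

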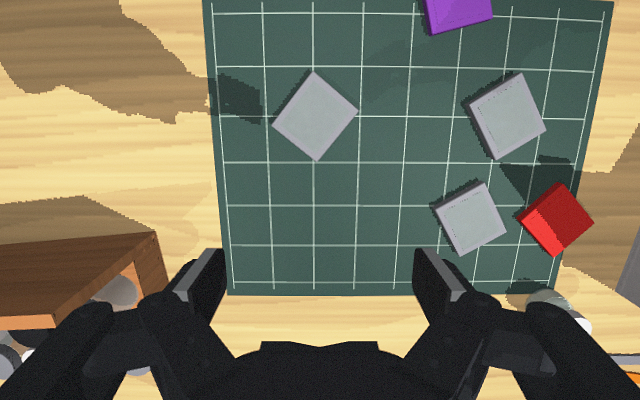

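```bash
sed -i 's/(hsv\[...,2\]<170)/(hsv[...,2]<225)/' h.py; sed -i 's/hsv\[...,1\]<45)/hsv[...,1]<40)/' h.py; python3 - <<'E'
from pl import *
c=load('wrist'); pp=[p for p in plates(c,(200,10,620,270)) if p[2]>50 and p[3]>50]; print(*pp,sep='\n')
x,y,w,h,a,_=[p for p in pp if p[5][0]<400][0]; a=a if w>h else a+90
oth=[('p%d'%i,p[0],p[1],0) for i,p in enumerate(pp) if np.hypot(p[0]-x,p[1]-y)>50]+[('red',547,-64,0),('pur',310,-211,0)]
for k in range(4):
    u=np.array([np.cos(np.radians(a+90*k)),np.sin(np.radians(a+90*k))]); R=pickR(u,TH,0); T=tips([x+15*u[0],y+15*u[1],6.5],R,TIP_62)
    q=inverse_kinematics(T,R); print(k,round(a+90*k,1),u.round(2),clearance(T,R,oth),None if q is None else np.round(q,2))
E
```

```text
(544.6, -169.7, 76.1, 63.0, 30.9, [471.0, 219.0])
(429.6, -145.1, 73.1, 62.8, 32.7, [508.0, 116.0])
(433.0, -348.8, 64.0, 73.4, 50.5, [314.0, 118.0])
0 140.5 [-0.77  0.64] (np.float64(6.0929740580867815), (np.float64(33.20053811842294), 'pur')) None
1 230.5 [-0.64 -0.77] (np.float64(6.092974058086785), (999, '')) [ 1.57  1.22 -0.81  1.68 -0.17  0.82  0.5 ]
2 320.5 [ 0.77 -0.64] (np.float64(6.0929740580867815), (999, '')) [ 0.85  1.36 -0.61  0.94  0.36  1.92  1.2 ]
3 410.5 [0.64 0.77] (np.float64(6.0929740580867815), (np.float64(47.070659215639154), 'p0')) [ 0.58  1.18 -0.71  1.67  1.25  1.7   1.7 ]
```

```bash
python3 - <<'E'
from pl import *
R,T=pick(433.0,-348.8,50.5,wide=True,ut=14)
snap('wrist','pk1.png'); o,n,f=heldplane(load('wrist')); print(o.round(1),n.round(3),f)
E
```

```text
t 54.3 [ 425.4 -358.6   99. ] F [-0.2 -0.5  0.2] gap 85.2
hit False
t 55.4 [ 425.5 -358.3  -11.2] F [ 0.4 -0.9 -0. ] gap 85.2
t 55.7 [ 425.8 -358.1  -10.7] F [0.9 4.2 8.4] gap 67.7
t 56.2 [ 425.2 -358.4   47.9] F [-0.5  0.1 -1.3] gap 68.2
[ 431.5 -351.    71.3] [-0.006 -0.013  1.   ] 0.9962790697674418
```

View pics/pk1.png

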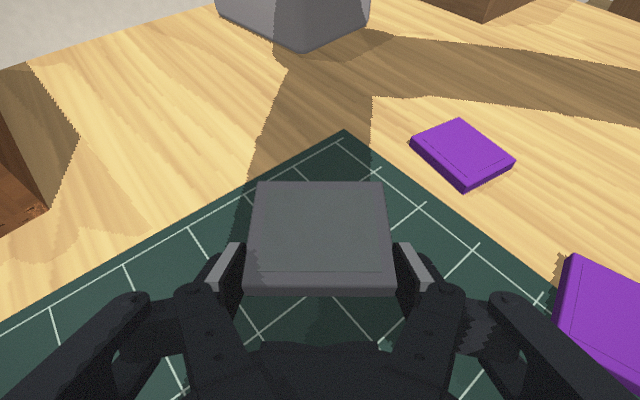

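The second plate is held level. Carrying it to bay x=35.

```bash
cat >> pl.py <<'E'
def retreat():
    open_gripper()
    s=read_state(); p=np.array(s['eef_pos']); d=np.array(s['tool_rot'])[:,2]
    R=placeR(TH,0)
    movel(p-60*d,max_speed=200)
    movel(tips(cab(-20,0,205),R,TIP_62),max_speed=250); st()
E
python3 - <<'E'
from pl import *
tz=TIP_62-2
R,zt=carry(35,half=31,ut=14,tz=tz)
oc,nc=heldcab(snap('wrist','ca1.png'))
if abs(nc[2])<0.06 and abs(nc[1])<.06:
    insert(35,R,zt,tz=tz)
snap('wrist','in1.png')
E
```

```text
t 59.4 [552.1 -51.  183.7] F [-0.9  0.8 -1. ] gap 68.2
held face centre cab [-24.4  -1.1 195. ] n [-1.     0.001  0.004] 0.9
t 61.1 [601.8 135.5 111.1] F [-0.6 -0.3 -1.3] gap 67.8
held face centre cab [ 29.6  -1.1 127.8] n [-1.    -0.001  0.011] 0.9
a False
hit True
t 62.4 [602.4 135.9  32.8] F [-2.1 -0.4 10.3] gap 68.2
tip cab [[34.6  0.4 59. ]] want z 57
```

View pics/in1.png

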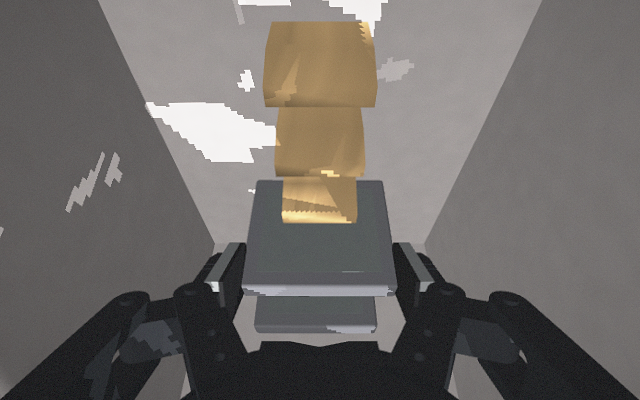

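```bash
python3 - <<'E'
from pl import *
retreat()
snap('wrist','ou1.png')
R=placeR(TH,0)
movel(tips(cab(-10,-80,212),R,TIP_62),max_speed=250)
movep([520,-150,260],RDC)
r=lookplate((544.6,-169.7),'look2.png'); st()
c=load('wrist')
x,y,a=r[:3]
oth=[('p0',430,-145,0),('red',547,-64,0),('pur',310,-211,0),('jar',655,-50,0)]
for k in range(4):
    u=np.array([np.cos(np.radians(a+90*k)),np.sin(np.radians(a+90*k))]); R=pickR(u,TH,0); T=tips([x+15*u[0],y+15*u[1],6.5],R,TIP_62)
    q=inverse_kinematics(T,R); print(k,round(a+90*k,1),u.round(2),clearance(T,R,oth),None if q is None else np.round(q,2))
E
```

```text
t 63.8 [547.2 140.  180.3] F [-0.5  0.4 -1.4] gap 85.1
look (np.float64(2.780287754891508), (546.8, -168.0, 74.7, 65.2, 30.6, [319.0, 121.0]))
t 66.4 [ 599.5 -168.9  180.5] F [-0.7 -0.4  0.2] gap 85.5
0 30.6 [0.86 0.51] (np.float64(6.0929740580867815), (np.float64(-5.9070259419132185), 'red')) [ 0.22  1.28 -0.55  1.14  0.78  1.85  1.65]
1 120.6 [-0.51  0.86] (np.float64(6.0929740580867815), (np.float64(-1.4747646246175634), 'p0')) [ 0.07  1.03 -0.49  2.22  1.87  1.37  1.66]
2 210.6 [-0.86 -0.51] (np.float64(6.092974058086785), (np.float64(-1.4747646246175563), 'p0')) [ 1.57  1.53 -1.27  2.14  1.81  0.33 -1.7 ]
3 300.6 [ 0.51 -0.86] (np.float64(6.092974058086789), (999, '')) [ 0.7   1.29 -0.52  1.09 -0.07  1.61  0.89]
```

View pics/look2.png

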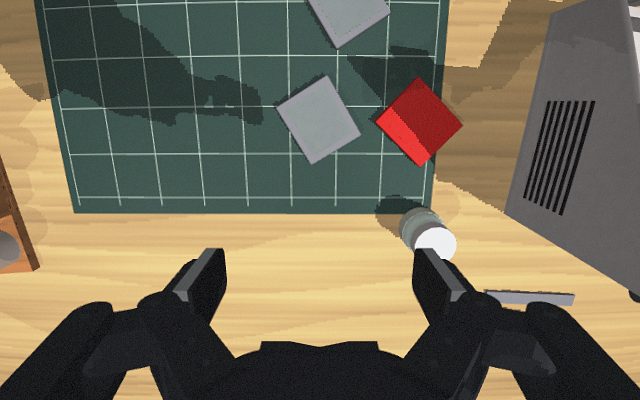

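View pics/ou1.png

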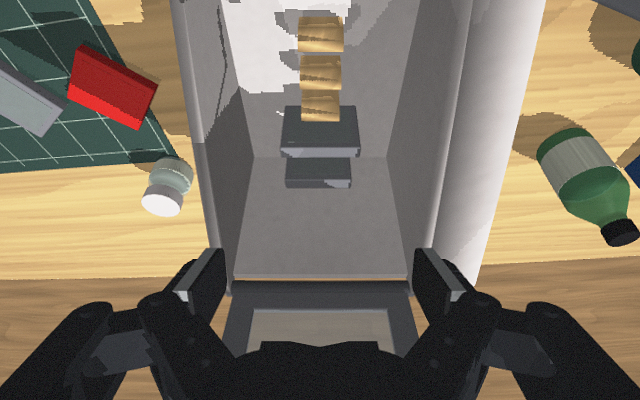

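Two plates are standing in the rack at (320,130) and (318,172). The third target is the grey plate at (319,121), beside the red one at (420,121). I'll grip it from the side away from the red plate.

```bash
python3 - <<'E'
from pl import *
tz=TIP_62-2
R,T=pick(546.8,-168.0,300.6,wide=True,ut=14)
c=snap('wrist','pk2.png'); o,n,f=heldplane(c); print(o.round(1),n.round(3),f)
assert read_state()['finger_gap']>60 and n[2]>.99
R,zt=carry(3,half=31,ut=14,tz=tz)
oc,nc=heldcab(snap('wrist','ca2.png'))
if abs(nc[2])<0.06 and abs(nc[1])<.06:
    insert(3,R,zt,tz=tz)
snap('wrist','in2.png')
E
```

```text
t 67.2 [ 541.3 -157.    99.7] F [0.6 0.1 1. ] gap 85.3
hit False
t 68.3 [ 541.  -157.7  -11.2] F [ 0.4  0.4 -0.4] gap 85.5
t 68.6 [ 541.2 -158.   -10.7] F [ 0.6 -3.6  7.7] gap 68.1
t 69.1 [ 540.4 -157.6   47.8] F [ 0.4 -0.1 -1.7] gap 67.6
[ 545.6 -166.    71.1] [-0.004  0.011  1.   ] 0.9958139534883721
t 72.3 [552.1 -51.5 183.7] F [-0.1 -0.4 -0.2] gap 68.0
held face centre cab [-24.3  -1.3 195.1] n [-1.     0.003  0.006] 0.9
t 74.0 [570.2 138.3 111.1] F [ 0.3  0.7 -0.4] gap 68.1
held face centre cab [ -2.1  -1.1 127.8] n [-1.     0.002  0.007] 0.9
a False
hit True
t 75.3 [570.7 138.7  33.1] F [-1.8 -2.6 11.8] gap 68.0
tip cab [[ 2.8  0.4 59.3]] want z 57
```

View pics/in2.png

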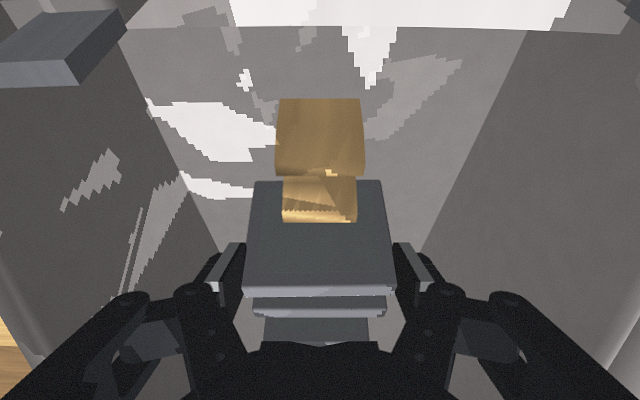

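```bash
python3 - <<'E'
from pl import *
retreat()
snap('wrist','ou2.png')
R=placeR(TH,0)
movel(tips(cab(-10,-80,212),R,TIP_62),max_speed=250)
movep([480,-150,260],RDC)
r=lookplate((429.6,-145.1),'look0.png'); st()
c=load('wrist')
x,y,a=r[:3]
oth=[('red',547,-64,0),('pur',310,-211,0),('jar',655,-50,0)]
for k in range(4):
    u=np.array([np.cos(np.radians(a+90*k)),np.sin(np.radians(a+90*k))]); R=pickR(u,TH,0); T=tips([x+15*u[0],y+15*u[1],6.5],R,TIP_62)
    q=inverse_kinematics(T,R); print(k,round(a+90*k,1),u.round(2),clearance(T,R,oth),None if q is None else np.round(q,2))
tz=TIP_62-2; R=placeR(TH,0)
for z in (57,62,100,137,205): 
    q=inverse_kinematics(tips(cab(-29.5,.5,z),R,tz),R); print(z,None if q is None else np.round(q,2))
E
```

```text
t 76.7 [547.2 139.6 180.3] F [ 0.6 -0.1  0. ] gap 85.4
look (np.float64(0.8062257748298408), (429.5, -144.3, 71.9, 63.0, 33.4, [319.0, 119.0]))
t 79.0 [ 485.4 -144.5  181.5] F [ 0.2 -0.6  0.8] gap 85.4
0 33.4 [0.83 0.55] (np.float64(6.0929740580867815), (np.float64(5.460295923990532), 'red')) [ 0.37  1.23 -0.78  1.55  0.86  1.78  1.36]
1 123.4 [-0.55  0.83] (np.float64(6.092974058086785), (999, '')) None
2 213.4 [-0.83 -0.55] (np.float64(6.092974058086785), (np.float64(-1.4747646246175634), 'pur')) [ 1.81  1.58 -1.27  2.32  1.68  0.4  -1.44]
3 303.4 [ 0.55 -0.83] (np.float64(6.092974058086785), (999, '')) [ 0.93  1.25 -0.76  1.46  0.16  1.44  0.78]
57 [ 0.21  0.92 -1.06  2.34  1.97  1.14 -0.75]
62 [ 0.2   0.91 -1.06  2.34  1.96  1.12 -0.75]
100 [ 0.22  0.79 -1.07  2.34  1.86  1.04 -0.7 ]
137 [-0.09  0.51 -0.64  2.33  1.79  0.67 -0.76]
205 [-0.25  0.31 -0.42  2.29  1.47  0.5  -0.46]
```

View pics/look0.png

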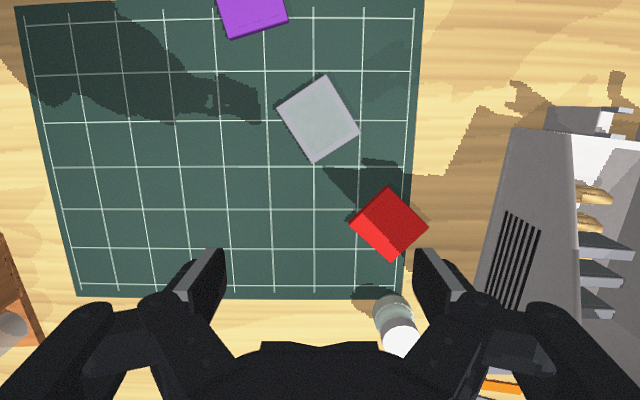

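View pics/ou2.png

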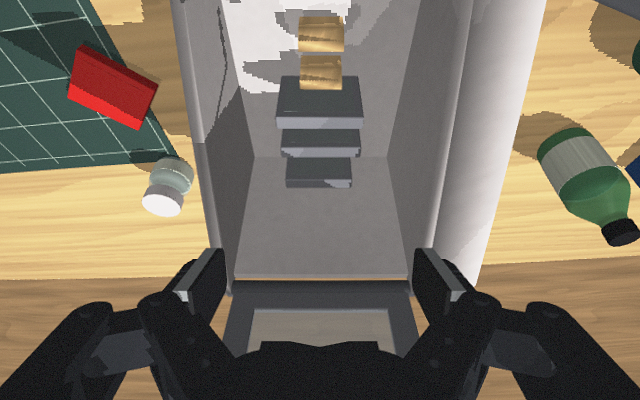

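The rack holds three plates, and the last grey one is at (319,119). It goes to the front bay.

```bash
python3 - <<'E'
from pl import *
tz=TIP_62-2; ut=16
R,T=pick(429.5,-144.3,303.4,wide=True,ut=ut)
c=snap('wrist','pk0.png'); o,n,f=heldplane(c); print(o.round(1),n.round(3),f)
assert read_state()['finger_gap']>60 and n[2]>.99
R,zt=carry(-29,half=31,ut=ut,tz=tz)
oc,nc=heldcab(snap('wrist','ca0.png'))
if abs(nc[2])<0.06 and abs(nc[1])<.06:
    insert(-29,R,zt,tz=tz)
snap('wrist','in0.png')
E
```

```text
t 79.7 [ 424.9 -135.5   99.7] F [ 0.4 -0.2  1.2] gap 85.7
hit False
t 80.8 [ 424.3 -135.9  -11.3] F [0.2 0.4 1.1] gap 85.4
t 81.1 [ 424.4 -136.2  -10.8] F [ 1.2 -4.5  7.8] gap 68.4
t 81.6 [ 423.7 -136.    47.8] F [ 0.1  0.1 -0. ] gap 67.8
[ 429.4 -144.3   71.2] [-0.007  0.011  1.   ] 0.998139534883721
t 84.7 [552.1 -51.4 183.5] F [ 0.2  0.  -1.3] gap 67.8
held face centre cab [-24.4  -1.2 194.5] n [-1.     0.002  0.006] 0.88
t 86.3 [538.6 140.7 112.9] F [ 0.3 -0.7 -0.9] gap 68.1
held face centre cab [-33.9  -1.3 129. ] n [-1.     0.002  0.007] 0.88
a False
hit True
t 87.6 [538.7 141.4  33.9] F [-2.2 -0.5  9.7] gap 67.5
tip cab [[-29.4   0.4  60.1]] want z 59
```

View pics/in0.png

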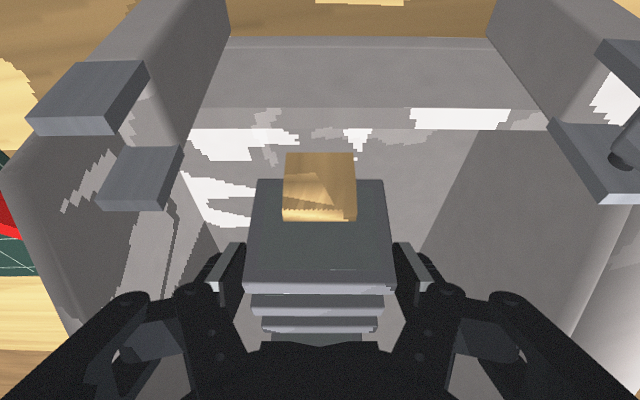

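```bash
python3 - <<'E'
from pl import *
open_gripper()
R=placeR(TH,0); p=np.array(read_state()['eef_pos'])
movel(p+[0,0,70],max_speed=150)
movel(tips(cab(-20,0,205),R,TIP_62),max_speed=250); st()
snap('wrist','ou0.png')
RF=np.c_[-CF,-CE,-CZ]
movel(tips(cab(-10,-80,212),R,TIP_62),max_speed=250); st()
clamp()
snap('top','top6.png')
for n in ('RDC','RF'):
    RR=RDC if n=='RDC' else RF
    for a in (75,50,25,0,-20,-28):
        A=np.radians(a); e=np.array([-np.cos(A),np.sin(A)]); nn=np.array([np.sin(A),np.cos(A)])
        X=np.array([107.5,167])+215*e+5*nn+np.array([12 if a>0 else -0,0])
        q=inverse_kinematics(tips(cab(X[0],0,X[1]),RR),RR); print(n,a,X.round(),None if q is None else np.round(q,2))
E
```

```text
t 89.1 [546.7 140.  179.9] F [-0.6  0.4  0.3] gap 85.4
t 89.6 [549.4  58.9 186.2] F [0.8 0.3 0.1] gap 85.3
RDC 75 [ 69. 376.] [ 0.11  0.49 -0.65  1.35  0.3   1.4   0.94]
RDC 50 [-15. 335.] [ 0.15  0.38 -0.7   1.63  0.26  1.23  0.88]
RDC 25 [-73. 262.] [ 0.15  0.35 -0.72  1.86  0.27  1.03  0.8 ]
RDC 0 [-108.  172.] [ 0.08  0.42 -0.68  2.04  0.37  0.8   0.67]
RDC -20 [-96.  98.] [ 0.05  0.57 -0.64  2.07  0.54  0.68  0.53]
RDC -28 [-85.  70.] [ 0.03  0.63 -0.62  2.05  0.6   0.64  0.49]
RF 75 [ 69. 376.] [-0.42  0.43  0.17  1.38 -0.07  1.33 -1.9 ]
RF 50 [-15. 335.] [-0.5   0.31  0.17  1.66 -0.06  1.17 -1.97]
RF 25 [-73. 262.] [-0.72  0.3   0.38  1.9  -0.13  0.96 -1.93]
RF 0 [-108.  172.] [-0.59  0.36  0.17  2.07 -0.09  0.72 -2.01]
RF -20 [-96.  98.] [-0.57  0.51  0.17  2.1  -0.16  0.55 -1.94]
RF -28 [-85.  70.] [-0.56  0.57  0.17  2.09 -0.2   0.5  -1.9 ]
```

View pics/ou0.png

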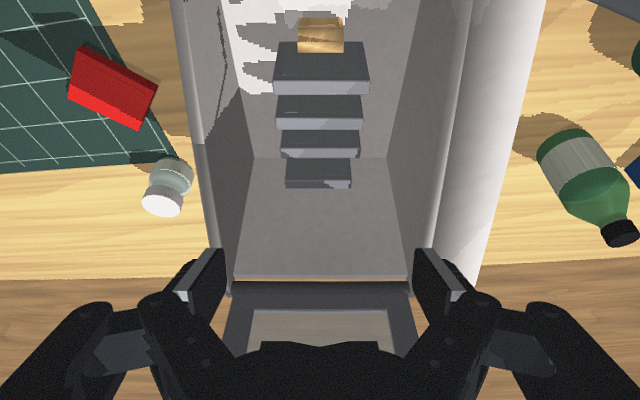

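View pics/top6.png

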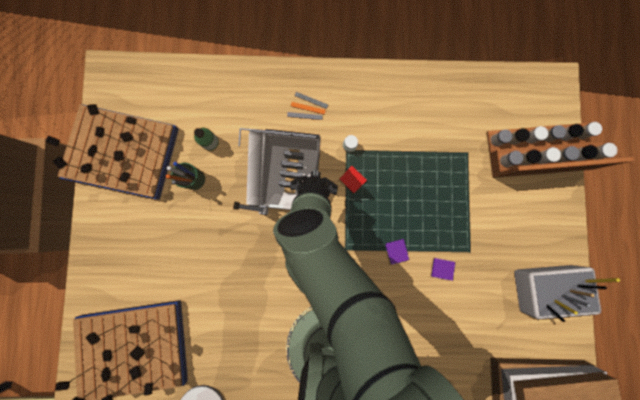

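All four grey plates stand in their bays at (320,68), (320,110), (320,143) and (318,172), and the mat has no grey plates left. Next I'll shut the door from behind.

```bash
cat > door.py <<'E'
from pl import *
def dtip(a,r=220,extra=0):
    A=np.radians(a); e=np.array([-np.cos(A),np.sin(A)]); n=np.array([np.sin(A),np.cos(A)])
    X=np.array([107.5,167])+r*e+(3+9*abs(np.sin(A))+extra)*n
    return tips(cab(X[0],0,X[1]),RDC)
E
python3 - <<'E'
from door import *
for P in ((-75,0,470),(90,0,470),(100,0,390)):
    q=inverse_kinematics(tips(cab(*P),RDC),RDC); print(P,None if q is None else np.round(q,2))
movep([460,-20,300],RDC); st()
movel(tips(cab(-80,0,470),RDC),max_speed=250)
movel(tips(cab(95,0,470),RDC),max_speed=250); st()
movel(dtip(75,extra=25),max_speed=200); st()
snap('scene','sc7.png')
E
```

```text
(-75, 0, 470) [ 0.25  0.21 -0.82  1.51  0.15  1.49  0.92]
(90, 0, 470) [ 0.08  0.51 -0.68  1.1   0.31  1.64  0.97]
(100, 0, 390) [ 0.08  0.54 -0.64  1.24  0.31  1.46  0.97]
t 91.8 [459.9 -20.1 299.6] F [-0.3  0.3 -0. ] gap -0.0
t 93.7 [643.6 132.  445.9] F [-0.8 -0.  -0.2] gap -0.3
t 94.3 [635.3 132.6 366.6] F [-0.4  0.8  0.9] gap 0.2
```

View pics/sc7.png

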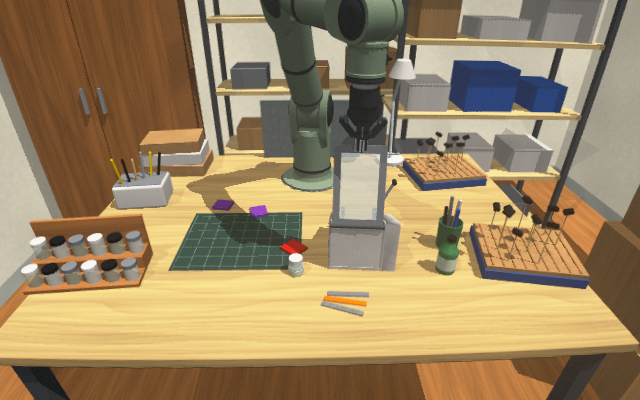

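```bash
python3 - <<'E'
from door import *
c=load('scene'); t=read_state(); tip=np.array(t['eef_pos'])+np.array(t['tool_rot'])[:,2]*TIP_SHUT
print(proj(c,[tip,cab(46,0,396),cab(46,-74,396),cab(39,0,421)]).round(1), tocab(tip).round(1))
print(tocab(depthpts(c,[(361,148),(361,160),(345,156),(380,156),(345,170)])).round(0))
cv2.imwrite('pics/cr7.png',cv2.resize(c['image'][100:220,310:430],None,fx=5,fy=5,interpolation=cv2.INTER_CUBIC))
E
```

```text
[[360.6 151.8]
 [360.1 144.4]
 [333.3 143.7]
 [360.5 134.9]] [[8.62e+01 1.00e-01 3.91e+02]]
[[ 97.   0. 406.]
 [ 60.   4. 355.]
 [ 58. -41. 365.]
 [ 58.  56. 368.]
 [ 65. -39. 326.]]
```

View pics/cr7.png

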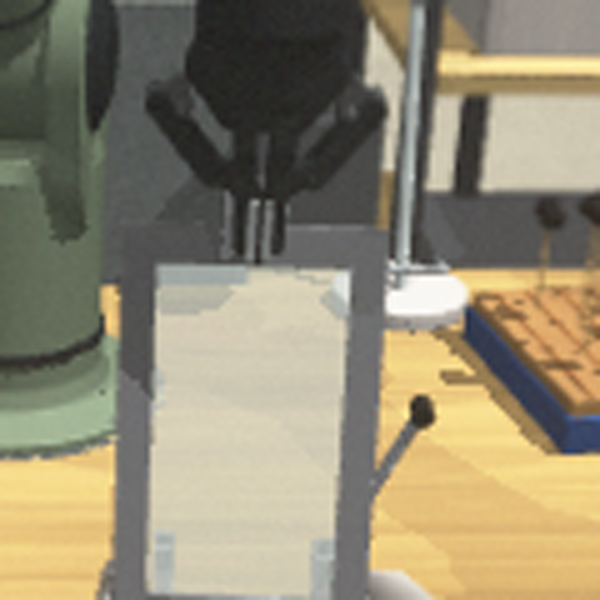

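The fingertip is behind the door's top frame: it occludes the frame at (262,225) in the crop. Swinging the door down now.

```bash
python3 - <<'E'
from door import *
fm=0
for a in (72,60,48,36,24,12,0,-11,-20):
    movel(dtip(a),max_speed=110); f=np.array(read_state()['ft_force']); print(a,f.round(1))
st()
P=cab(-97.7,0,74.6)
movel(tips(cab(-95,0,84),RDC),max_speed=80); st()
print(movel(tips(P+[0,0,-18],RDC),max_speed=25,guard=14)); st()
s=read_state(); print('tip',tocab(np.array(s['eef_pos'])+np.array(s['tool_rot'])[:,2]*TIP_SHUT).round(1))
snap('wrist','dp.png')
E
```

```text
72 [ 2.  -0.1  0.4]
60 [1.3 0.1 1.3]
48 [-0.  -0.4  1. ]
36 [0.7 0.3 1.1]
24 [-0.6 -0.2  0.3]
12 [-0.4 -0.7  1.2]
0 [-0.9  0.4  1. ]
-11 [-1.3 -0.   0.8]
-20 [-0.2  0.2  1.1]
t 99.3 [448.5 148.9  73.7] F [-0.2  0.2  1.1] gap -0.1
t 99.6 [455.  148.2  59.9] F [-1.  -0.6  1.2] gap 0.0
True
t 100.4 [453.6 148.6  39.7] F [-1.3 -1.   8.5] gap 0.5
tip [[-96.4   0.3  63.7]]
```

```bash
python3 - <<'E'
from door import *
movel(tips(cab(-97.7,0,90),RDC),max_speed=60); st()
movel(tips(cab(-97.7,0,150),RDC),max_speed=150)
movep(cab(-60,10,300),RDC); st()
snap('wrist','dc.png'); snap('scene','dcs.png'); st()
c=load('wrist'); print(tocab(depthpts(c,[(330,100),(300,95),(380,100)])).round(1))
E
```

```text
t 101.0 [452.4 148.3  66.1] F [ 0.1 -0.4  0.6] gap -0.1
t 102.3 [490.5 154.8 299. ] F [ 0.6 -0.5 -0.6] gap -0.0
t 102.4 [490.2 154.9 298.6] F [ 0.5 -0.5  0.1] gap -0.2
[[-1.375e+02  2.520e+01 -1.000e-01]
 [-1.443e+02 -1.720e+01 -6.000e-01]
 [-1.376e+02  9.600e+01 -3.000e-01]]
```

View pics/dc.png

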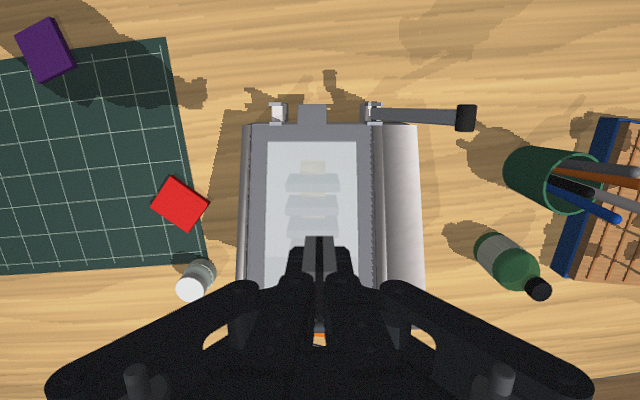

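View pics/dcs.png

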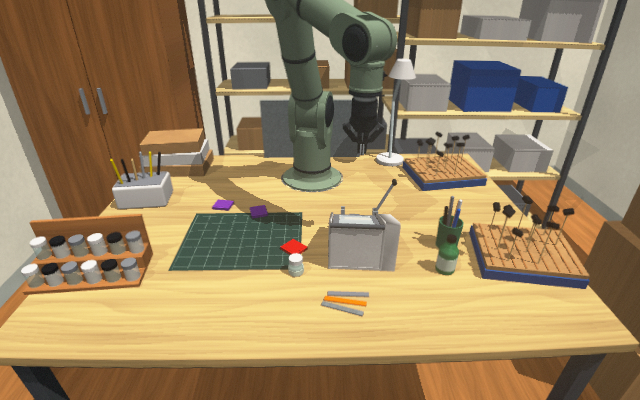

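The door is shut and holding, and the plates are visible through the pane at (313,180) to (311,230). Now I'll measure the bar.

```bash
python3 - <<'E'
from door import *
c=load('wrist')
print('door frame front',tocab(depthpts(c,[(290,130),(350,131),(312,112),(312,127)])).round(1).tolist())
u,v=np.meshgrid(np.arange(456,477),np.arange(104,133)); px=np.c_[u.ravel(),v.ravel()]
P=tocab(depthpts(c,px)); P=P[P[:,2]>60]; print(len(P),P.min(0).round(1),P.max(0).round(1),P.mean(0).round(1))
B=tocab(depthpts(c,[(u,117) for u in range(385,456,8)])); print(B.round(1).tolist())
E
```

```text
door frame front [[-101.2, -25.7, 74.2], [-100.0, 47.2, 75.3], [-122.2, 1.0, 63.7], [-104.6, 1.1, 72.7]]
526 [-131.2    9.7  193. ] [-110.1  137.5  466.6] [-121.2  127.9  206.1]
[[-117.7, 83.0, 104.8], [-118.2, 89.3, 116.0], [-118.6, 94.8, 128.8], [-119.1, 99.6, 141.5], [-119.5, 104.8, 151.2], [-119.9, 109.5, 160.7], [-120.2, 113.8, 170.4], [-120.6, 117.6, 179.7], [-120.9, 121.6, 187.7]]
```

```bash
cat > bar.py <<'E'
from door import *
R1=np.c_[CE,-CF,-CZ]; R2=np.c_[-CE,CF,-CZ]
def btip(b):
    A=np.radians(b); y=74-134*np.cos(A); z=77+134*np.sin(A)
    if b>90: off=19; dz=-10
    elif b>50: off=8*np.sin(A)+11; dz=8*np.cos(A)-6
    else:
        k=b/50; off=(8*np.sin(np.radians(50))+11)*k-3*(1-k); dz=8-6*0.5*k
    return np.array([-121,y+off,z+dz])
E
python3 - <<'E'
from bar import *
for n,R in (('R1',R1),('R2',R2)):
    for b in (113,90,60,30,0):
        q=inverse_kinematics(tips(cab(*btip(b)),R),R); print(n,b,btip(b).round(),None if q is None else np.round(q,2))
E
```

```text
R1 113 [-121.  145.  190.] [-0.29  0.47 -0.55  1.87  0.31  0.89 -1.08]
R1 90 [-121.   93.  205.] [-0.18  0.4  -0.57  1.93  0.28  0.89 -0.98]
R1 60 [-121.   25.  191.] [-0.06  0.37 -0.57  2.03  0.27  0.82 -0.87]
R1 30 [-121.  -33.  150.] [ 0.03  0.4  -0.53  2.12  0.31  0.7  -0.8 ]
R1 0 [-121.  -63.   85.] [ 0.01  0.5  -0.44  2.19  0.42  0.53 -0.84]
R2 113 [-121.  145.  190.] [ 0.09  0.68 -1.16  1.85  0.7   1.1   1.72]
R2 90 [-121.   93.  205.] [ 0.22  0.62 -1.2   1.91  0.66  1.08  1.81]
R2 60 [-121.   25.  191.] [ 0.37  0.58 -1.2   2.01  0.65  1.01  1.91]
R2 30 [-121.  -33.  150.] [ 0.46  0.6  -1.15  2.1   0.72  0.91  1.95]
R2 0 [-121.  -63.   85.] [ 0.43  0.68 -1.03  2.17  0.87  0.78  1.88]
```

```bash
python3 - <<'E'
from bar import *
movep(tips(cab(-121,185,270),R1),R1); st()
movel(tips(cab(-121,172,190),R1),max_speed=200); st()
for b in (112,101,90,78,66,54,42,30,20,11,5):
    h=movel(tips(cab(*btip(b)),R1),max_speed=90,guard=20); f=np.array(read_state()['ft_force']); print(b,h,f.round(1))
    if h: break
st()
snap('wrist','b1.png'); snap('scene','b1s.png')
E
```

```text
t 104.1 [445.1 334.4 245.9] F [0.6 0.2 0.5] gap -0.1
t 104.7 [444.1 322.2 166.8] F [0.2 0.1 0.4] gap 0.3
112 False [-0.4 -0.5  0.4]
101 False [0.5 1.2 0.4]
90 False [0.1 0.8 0.5]
78 False [ 0.5 -0.2 -0.8]
66 False [0.5 0.2 1.2]
54 False [ 0.3  0.1 -0.2]
42 False [-0.3  0.2 -0.3]
30 False [0.  0.7 0.5]
20 False [-0.4  0.3 -0.5]
11 False [ 0.2  0.2 -0.4]
5 False [ 0.3  0.5 -0. ]
t 109.5 [423.8  90.4  72.5] F [ 0.3  0.5 -0. ] gap 0.0
```

View pics/b1.png

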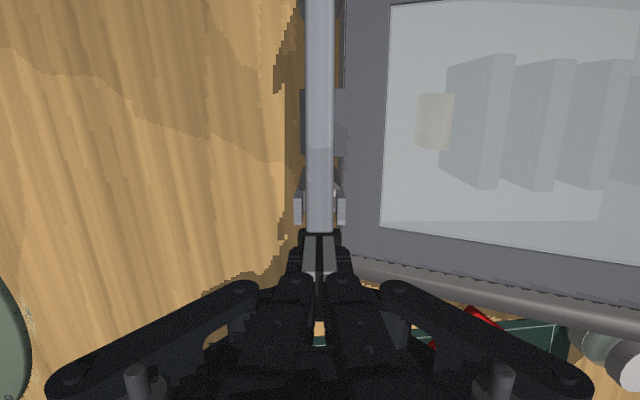

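The bar is almost level: it runs down the image at u≈318 between the catch cheeks at (298,200) and (340,200), with the fingers on its roller. Pressing it fully down.

```bash
python3 - <<'E'
from bar import *
h=movel(tips(cab(-121,-63,75),R1),max_speed=25,guard=20); print(h); st()
s=read_state(); print('tip',tocab(np.array(s['eef_pos'])+np.array(s['tool_rot'])[:,2]*TIP_SHUT).round(1))
movel(tips(cab(-121,-63,150),R1),max_speed=120)
movep(cab(-150,-10,330),RDC); st()
snap('wrist','b2.png'); snap('scene','b2s.png')
c=load('wrist'); cv2.imwrite('pics/b2c.png',cv2.resize(c['image'][140:300,250:440],None,fx=4,fy=3.7,interpolation=cv2.INTER_CUBIC))
px=np.array([(u,v) for v in range(160,200) for u in range(270,420)])
P=tocab(depthpts(c,px)); k=(abs(P[:,0]+121)<2.5)&(P[:,2]>50)
for y in range(-70,80,10):
    m=k&(abs(P[:,1]-y)<4); print(y,m.sum(),np.median(P[m,2]).round(1) if m.any() else None)
E
```

```text
True
t 110.1 [424.2  88.8  58.9] F [-6.4 -2.3 31.9] gap -0.0
tip [[-120.6  -61.9   82.9]]
t 112.3 [399.3 142.8 329.4] F [ 0.5 -0.7 -0.6] gap -0.2
-70 4 81.8
-60 22 85.5
-50 24 81.2
-40 24 81.1
-30 24 80.9
-20 23 80.8
-10 24 80.5
0 24 80.8
10 21 80.9
20 23 80.9
30 22 80.9
40 24 80.5
50 24 80.9
60 23 80.9
70 25 80.9
```

View pics/b2c.png

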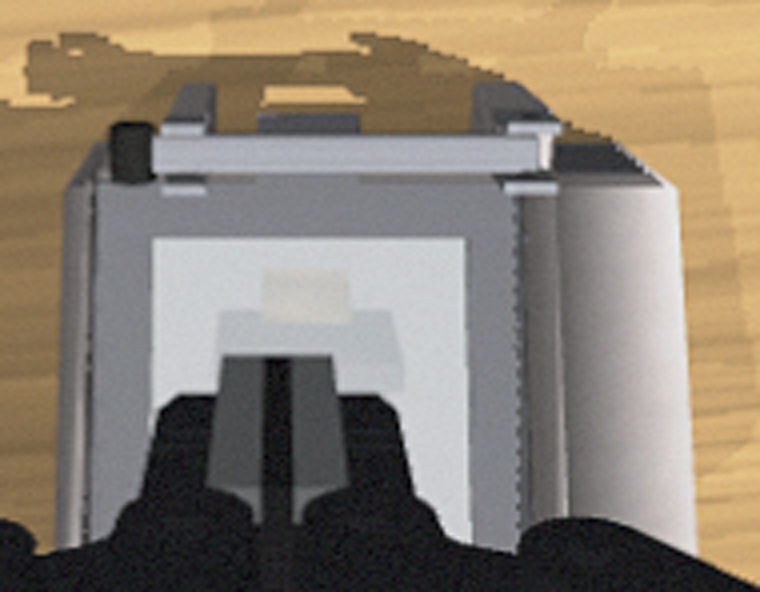

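View pics/b2s.png

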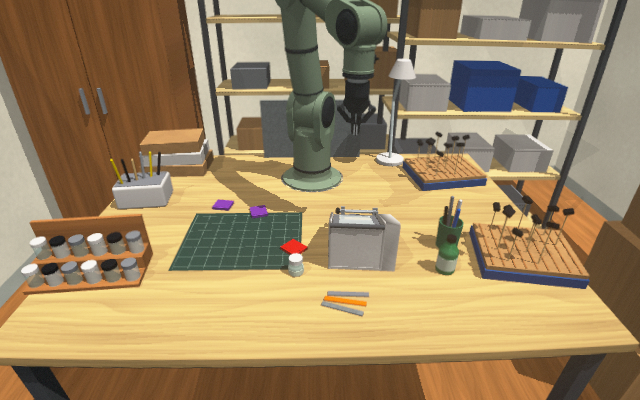

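The bar is level along its whole length, with its top at z ≈ 80.8 against 80.5 expected. It sits between the catch cheeks, the door is shut, and the jar, bottle and cup are where they were. Handing in.

```bash
python3 - <<'E'
from h import *
finish_job(); st()
E
```

```text
the job is handed in; nothing more can be done
the job is handed in; nothing more can be done
```

The job is handed in at about 112 s of robot time. I pressed the door open, stood all four grey plates in the rack's four bays, pressed the door shut, and swung the bar down into its catch.

**Last checks**
- **Plates:** all four were standing, one to a bay, when I left the rack. They looked the same through the pane after the door was shut.
- **Door:** its front edge was within about 1 mm of the shut height once I had let go.
- **Bar:** it is level along its whole length, with its top at z ≈ 80.8 mm against 80.5 expected, and its end lies between the catch cheeks.
- **Bystanders:** the jar, bottle and marker cup looked unmoved by eye in the last scene picture, and the red and purple plates were left alone.

**What went wrong or disagreed**
- **First plate:** on the first try I carried it too low over the sloping side wall, and it turned about 40° in the grip. I laid it flat on the mat, re-gripped it and came in over the low front, and it then went in cleanly.
- **Knocked plate:** one plate was knocked about 25 mm aside during the run, so I measured it again before picking it.
- **Fingertip position:** the shut fingers touched the table 24 mm short of the stated tool point. I used the measured value throughout.
- **Bar start angle:** the bar started at about 1.98 rad, not at its 2.35 stop.
- **Force:** the highest reading I saw was about 32 N, from the fingertips while pressing the bar into its catch.

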